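Close the batch on the jar labeller

ROBOT

A 6-joint arm with a two-finger parallel gripper is mounted at the origin on the work surface. World frame = base frame: x ahead of the robot, y to its left, z up, the work surface at z = 0. Lengths are in mm, angles in rad, forces in N, time in s.
With the tool pointing down it reaches from about 350 to 775 mm from the base axis. Payload 7.3 kg.
Tool frame: the origin (TCP) lies on the centre line of the jaws, within the pads' length; the fingertips stand 22 mm ahead of it and the grasp point (between the pads) lies 3 mm ahead of it; x points along the fingers, z is the direction in which the jaws open and shut, and the axes are right-handed (so a half turn about x gives the same grasp; the last joint's range is limited). The gripper opens to 92 mm and grips with 3 to 60 N. Pads are 19 mm wide; open, the fingers measure 130 mm over their backs; the gripper's body (75 mm by 190 mm) begins 47 mm behind the grasp point.
Start: joints at [-1.49, 0.342, 1.524, -0, 1.275, -0.146], TCP at [118.073, -511.568, 248.741] pointing down, gripper open.
Joint ranges: [-2.53, 2.53], [-0.77, 2.02], [0.04, 2.7], [-1, 4.14], [0.28, 2.66], [-3.11, 3.11]. Speed limits (rad/s): [2.57, 2.57, 3.14, 3.14, 3.14, 3.14].

INTERFACE

Orientations are given as [roll, pitch, yaw] about the fixed x, y, z axes, in that order (R = Rz(yaw) Ry(pitch) Rx(roll)).
In Python, from plant import readout, imaging, bot gives the robot as it stands.
- The arm moves only by the tool arm_command, never from a script. Its argument "plan" is a list of rows, each an object of numbers: "tx", "ty", "tz": the shift along the tool's x, y, z in cm; "wx", "wy", "wz": the turn, a rotation vector about the tool's x, y, z in rad; "jaw": the opening, from -1 (shut) to 1 (fully open). In form: [{"tx": .., "ty": .., "tz": .., "wx": .., "wy": .., "wz": .., "jaw": ..}, ...]. A call has 1 to 20 rows; each row shifts and turns the commanded pose from where the row before left it, along the tool's axes as they then stand; what a row does not reach is not made up. A row lasts 1/10 s, in which the tool goes at most 50 mm and 8.59 degrees, less where a joint would pass 70% of its speed; a pose out of reach is approached as far as the arm can. A call with a gripper value outside its range is refused whole. The fingers move at their own pace and stop on an object; the grip force is fixed at half the most. Time passes only in rows, so rows that do not move let the fingers close. It gives the time, the measured TCP pose, the force and the opening at its end, in the units of the state.
- readout.get_obs(): the state, without advancing time (a new reading comes with each control period).
- imaging.capture(name): name is "scene" or "top" or "wrist"; returns the picture (400x640x3 uint8, blue, green, red); there is no depth.
- imaging.get_calibration(name): a dict with "fx", "fy", "cx", "cy" (pixels), "dist" ([k1, k2, p1, p2, k3] as OpenCV has them; the pictures are not rectified), "position" and "rotation" of the camera in the world; the wrist camera has in their place "mount" (4x4, takes a point from camera to tool coordinates, whose origin is the TCP and whose axes are the tool frame's). Camera axes: x right, y up, looking along -z (the intrinsics and any distortion apply to the point x, -y, -z); pixel columns grow to the right and rows downward; lengths in mm; the calibration is good to about 2 mm. A picture is of the moment at which its call begins: read the wrist's pose just before it. get_calibration takes no time and is no camera call.
- bot.close_job(): hands the job in, once; it reports no verdict.
The state is a dict: "time": time; "joint_positions": joint angles; "dq": joint speeds; "tau": joint torques, N m; "tool_pos": TCP position; "tcp_rot": TCP orientation; "contact_force": force on the tool from outside, world axes, zero at the start; "moment": the same for the moment, N m; "grip_width": finger opening in mm.
Only numpy, scipy, OpenCV 4.12 (cv2) and the standard library are available. Lean on these libraries where they do the work, as an engineer would, in place of code of your own. Each camera call takes 0.05 s, during which the arm holds its last target.

TASK

The batch on the jar labeller is finished: turn its turntable on from stop to stop to bring the jars out from under the guard, and stand every jar upright in the packing tray, setting each down without dropping it or knocking it over; also slide the wound waste-paper roll up off its spindle and put it in the waste box. Once the machine is cleared, zero the batch counter by pushing its sunken reset button fully in with the stylus's pin, then lay the stylus back on its rubber mat. Leave the turntable clicked in a stop, and leave the whole carrot, the spare label roll and the green bottle where they stand.

Things in the scene. Friction and masses are not known exactly. Their poses are not given: they have to be found in the camera images.
- labeller: benchtop rotary jar labeller, fixed. Origin on the worktop under its turntable's axis; z up, x towards its label head (away from the robot), y towards its roll deck. Turntable disc 236 mm across, top 34 mm up; six jar places on an 85 mm radius, at a stop lying 0, 60, 120, 180, 240, 300 degrees from x, with radial ribs (12 mm high, 8 mm wide) midway between.
- guard_edge (a point): middle of the front edge of the clear guard roof, 21 mm along the labeller's x from its axis, 108 mm above the worktop (its top). Everything beyond it is roofed over and boxed in: jar places at 0, 60 and 300 degrees cannot be reached, those at 120, 180 and 240 degrees (robot side) can. The head housing behind, at x 131 to 165 mm, is 135 mm high.
- label_roll (a point): top centre of the big label supply roll (100 mm across, top 114 mm up, at (112, 190) mm from the labeller's origin, spindle to 130 mm), which belongs to the machine and stays. The white roll deck below it spans x -60 to 165, y 132 to 252 mm and is 60 mm high.
- turntable (a joint): angle of the turntable, rad, anticlockwise seen from above, 0 at the start; it turns freely either way without end stops and has a sprung detent every 60 degrees (1.047 rad, at multiples of that from 0) which pulls it into the nearer stop; about 0.2 N m to turn. The jars ride round with it.
- knob (a point): middle of the black six-sided knob on the turntable's axis by which it is turned: 40 mm across its flats, whose normals lie at 0, 60, 120.. degrees from the labeller's x when at a stop (they turn with the table); from 112 to 151 mm above the worktop, this point 135 mm up.
- spindle_top (a point): top end of the upright rewind spindle, 132 mm above the worktop; 20 mm across, standing 68 mm over its 64 mm wide flange (flange top 64 mm above the worktop).
- jar1: labelled glass jar of carrot batons with a steel screw lid, a 48 mm wide, 62 mm high upright cylinder, about 160 g; origin at the centre of its underside. Starts on the turntable at 60 degrees, under the guard. May be absent (None).
- jar2: labelled glass jar of carrot batons with a steel screw lid, a 48 mm wide, 62 mm high upright cylinder, about 160 g; origin at the centre of its underside. Starts on the turntable at 0 degrees, under the guard. May be absent (None).
- jar3: labelled glass jar of carrot batons with a steel screw lid, a 48 mm wide, 62 mm high upright cylinder, about 160 g; origin at the centre of its underside. Starts on the turntable at 300 degrees, under the guard. May be absent (None).
- jar4: labelled glass jar of carrot batons with a steel screw lid, a 48 mm wide, 62 mm high upright cylinder, about 160 g; origin at the centre of its underside. Starts on the turntable at 120 degrees, in the open. May be absent (None).
- jar5: labelled glass jar of carrot batons with a steel screw lid, a 48 mm wide, 62 mm high upright cylinder, about 160 g; origin at the centre of its underside. Starts on the turntable at 180 degrees, in the open. May be absent (None).
- tray: shallow square plywood packing tray, fixed, 180 x 180 mm outside, walls 6 mm thick and 24 mm high, floor 6 mm thick; origin at the centre of its underside, x and y along its sides. Takes four jars, two by two.
- liner_roll: roll of wound-up waste backing paper, a ring 60 mm across, 40 mm high with a 27 mm hole, about 70 g; origin at the centre of its lower face. Starts on the rewind spindle, resting on the flange (origin 64 mm above the worktop).
- waste_box: open cardboard waste box, fixed, 140 x 140 mm, 70 mm high, walls and floor 4 mm; origin at the centre of its underside.
- mat: black rubber tool mat, fixed, 95 mm (its x) by 170 mm (its y), 3 mm thick; origin at the centre of its underside.
- stylus: reset stylus, a square wooden handle 16 x 16 x 80 mm with a 6 mm steel pin sticking 55 mm out of one end, 40 g, lying on the mat; origin in the middle of the handle's length at its underside, x along it towards the pin, z up; the pin's axis is 8 mm above the origin.
- stylus_tip (a point): tip of the stylus's pin, 95 mm along x and 8 mm above the stylus's origin.
- counter: grey batch counter box, fixed, 100 mm deep (x), 120 mm wide (y), 110 mm high, origin at the centre of its underside. Its upright front panel is the face at x = -50 mm, turned away from the robot towards the far side; it has a counter window at the top and, 60 mm above the worktop on its middle line, a square bore 18 mm wide with the reset button sunk in it.
- button_face (a point): centre of the reset button's face, 8 mm behind the front panel in the bore, 60 mm above the worktop; the button is 14 mm across and is pressed level, along the counter's +x.
- reset_button (a joint): travel of the reset button, m: 0 out, 0.005 fully in; it springs back; about 1 N to start it, 4 N fully in.
- carrot: loose whole carrot 150 mm long, 32 mm thick, in front of the labeller; bystander.
- spare_roll: spare label roll, ring 80 mm across, 45 mm high, loose on the worktop; bystander.
- vinegar: green glass bottle, 56 mm wide, 130 mm high, beyond the roll deck; bystander.
There are look-alikes about, which are no part of the job. What is shaped like the liner_roll but blue is not meant.

How it is judged (in metres and radians):
On the way, in this order (a step that is already met when the one before it is completed fails the run):
1. every jar stands in the packing tray and the waste roll is in the waste box (x of jar1 in the frame of tray between -0.065 and 0.065 m and y of jar1 in the frame of tray between -0.065 and 0.065 m and z of each of jar1, jar2, jar3, jar4, jar5 in the frame of tray below 0.012 m and angle between each of jar1, jar2, jar3, jar4, jar5's own z axis and vertical below 0.1 rad and linear speed of each of jar1, jar2, jar3, jar4, jar5, liner_roll below 0.03 m/s and x of jar2 in the frame of tray between -0.065 and 0.065 m and y of jar2 in the frame of tray between -0.065 and 0.065 m and x of jar3 in the frame of tray between -0.065 and 0.065 m and y of jar3 in the frame of tray between -0.065 and 0.065 m and x of jar4 in the frame of tray between -0.065 and 0.065 m and y of jar4 in the frame of tray between -0.065 and 0.065 m and x of jar5 in the frame of tray between -0.065 and 0.065 m and y of jar5 in the frame of tray between -0.065 and 0.065 m and x of liner_roll in the frame of waste_box between -0.06 and 0.06 m and y of liner_roll in the frame of waste_box between -0.06 and 0.06 m and z of liner_roll in the frame of waste_box below 0.06 m), for 0.2 s.
2. the reset button is pushed fully in with the tip of the stylus's pin (value of joint reset_button above 0.0038 m and distance between stylus_tip and button_face below 0.011 m), for 0.1 s.
At the end, for the whole second after the job is handed in: Every jar upright (0.1 rad) on the tray floor, the waste roll in the waste box, the turntable at a stop (within 0.08 rad), the reset button out, the stylus lying flat with the middle of its handle over the mat; all released and at rest (all of step 1 and (value of joint turntable between -7.41038 and -7.25038 rad or value of joint turntable between -6.36319 and -6.20319 rad or value of joint turntable between -5.31599 and -5.15599 rad or value of joint turntable between -4.26879 and -4.10879 rad or value of joint turntable between -3.22159 and -3.06159 rad or value of joint turntable between -2.1744 and -2.0144 rad or value of joint turntable between -1.1272 and -0.967198 rad or value of joint turntable between -0.08 and 0.08 rad or value of joint turntable between 0.967198 and 1.1272 rad or value of joint turntable between 2.0144 and 2.1744 rad or value of joint turntable between 3.06159 and 3.22159 rad or value of joint turntable between 4.10879 and 4.26879 rad or value of joint turntable between 5.15599 and 5.31599 rad or value of joint turntable between 6.20319 and 6.36319 rad or value of joint turntable between 7.25038 and 7.41038 rad) and x of stylus in the frame of mat between -0.0475 and 0.0475 m and y of stylus in the frame of mat between -0.085 and 0.085 m and z of stylus in the frame of mat below 0.02 m and angle between stylus's own x axis and vertical between 1.4 and 1.74 rad and linear speed of stylus below 0.03 m/s and value of joint reset_button below 0.0015 m); the robot touches nothing.
It fails at once if a jar is knocked over (tilted by more than 0.7 rad) (angle between any of jar1, jar2, jar3, jar4, jar5's own z axis and vertical above 0.7 rad).
It fails at once if a jar is dropped (falls free of the fingers at more than 0.7 m/s) ((linear speed of jar1 above 0.7 m/s and contact force between the fingers and jar1 below 0.05 N) or (linear speed of jar2 above 0.7 m/s and contact force between the fingers and jar2 below 0.05 N) or (linear speed of jar3 above 0.7 m/s and contact force between the fingers and jar3 below 0.05 N) or (linear speed of jar4 above 0.7 m/s and contact force between the fingers and jar4 below 0.05 N) or (linear speed of jar5 above 0.7 m/s and contact force between the fingers and jar5 below 0.05 N)).
It fails at once if a bystander is shifted by more than 40 mm (distance of any of carrot, spare_roll, vinegar from where it was at the start of the episode above 0.04 m).
Of jar1, jar2, jar3, jar4, jar5 only 3 to 4 are there at a start; the rules pass over those that are not, and their reading is None.
At some moment in a run one of stylus may be knocked a few centimetres aside while the robot is not near it.
It also fails if it takes over 210 s, if anything falls off the work surface, if the arm or the gripper's body presses on something with over 40 N, if the wrist force passes 120 N, or if a joint passes its speed limit or range.

## Working session

There is one attempt and no reset: what is moved stays moved. The work goes in short steps, Python scripts to look and compute and a tool call to move; the robot and the scene stay as the last step left them, time stands still between calls to the robot, and variables do not carry over. Pictures are saved under pics/ and viewed, and the job is handed in when it is done.

Besides the shell and the picture viewer there is one more tool, called after "Request:" by a JSON object that holds its "op" and its "data". arm_command: Moves the arm, as the interface text tells. Its arguments: {"type":"object","properties":{"plan":{"type":"array"}},"required":["plan"]}

```bash
ls; mkdir -p pics; python3 - <<'E'
from plant import readout, imaging, bot
import cv2
print(readout.get_obs())
for n in ["scene","top","wrist"]:
    c=imaging.get_calibration(n); print(n,c)
    cv2.imwrite(f"pics/a_{n}.png",imaging.capture(n))
E
```

```text
pics
{'time': 0.0, 'joint_positions': array([-1.48999774e+00,  3.42715014e-01,  1.52504661e+00, -4.55626222e-05,
        1.27538879e+00, -1.45985211e-01]), 'dq': array([-0.00054638,  0.00065179,  0.000452  ,  0.00037421, -0.00263172,
       -0.00202549]), 'tau': array([ 2.44075673e-04, -4.31246281e+01, -2.44221425e+01,  7.16019818e-02,
        5.59651677e-02, -1.23589075e-04]), 'tool_pos': array([ 118.02856965, -511.16412901,  248.03860951]), 'tcp_rot': array([3.02356866, 1.56923795, 1.67956943]), 'contact_force': array([-0.69849323,  0.41428236, -0.53288515]), 'moment': array([-0.00575038, -0.03226849,  0.04482338]), 'grip_width': 91.84227042582461}
scene {'fx': 371.35770572975576, 'fy': 371.35770572975576, 'cx': 317.21686318343535, 'cy': 198.59230687864994, 'dist': array([-0.04935393,  0.        ,  0.        ,  0.        ,  0.        ]), 'position': array([995.12883589,  85.41507468, 879.64145598]), 'rotation': array([ 0.53714828, -0.01297826,  1.67397563])}
top {'fx': 448.1575998459123, 'fy': 448.1575998459123, 'cx': 318.4301247778841, 'cy': 201.99338798260527, 'dist': array([-0.09018219,  0.        ,  0.        ,  0.        ,  0.        ]), 'position': array([ 316.26703186,   80.34232606, 1183.75548922]), 'rotation': array([ 0.19734228, -0.01633888, -1.56546764])}
wrist {'fx': 307.8107096071945, 'fy': 307.8107096071945, 'cx': 322.48939548040056, 'cy': 197.70638572145654, 'dist': array([-0.05924233,  0.        ,  0.        ,  0.        ,  0.        ]), 'mount': array([[ 5.49164331e-04,  3.02304090e-01, -9.53211380e-01,
        -1.36256329e+02],
       [-1.90209993e-03,  9.53210115e-01,  3.02302593e-01,
         8.26598878e+01],
       [ 9.99998040e-01,  1.64708950e-03,  1.09848159e-03,
        -7.60479054e-01],
       [ 0.00000000e+00,  0.00000000e+00,  0.00000000e+00,
         1.00000000e+00]])}
```

View pics/a_scene.png

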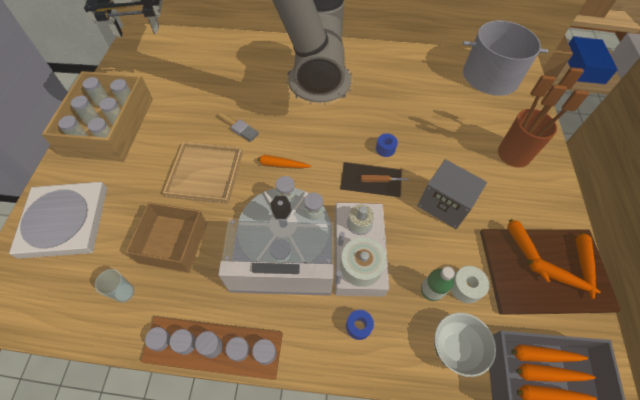

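View pics/a_top.png

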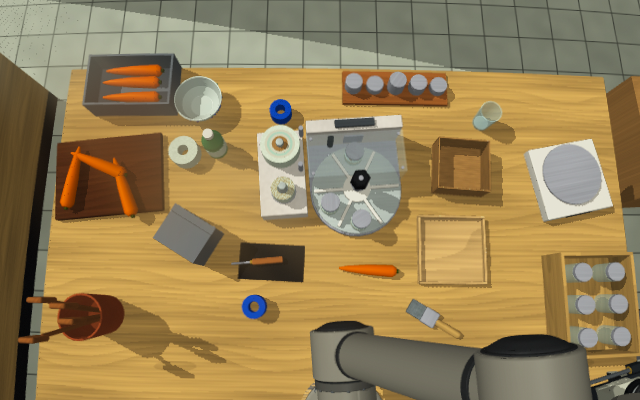

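View pics/a_wrist.png

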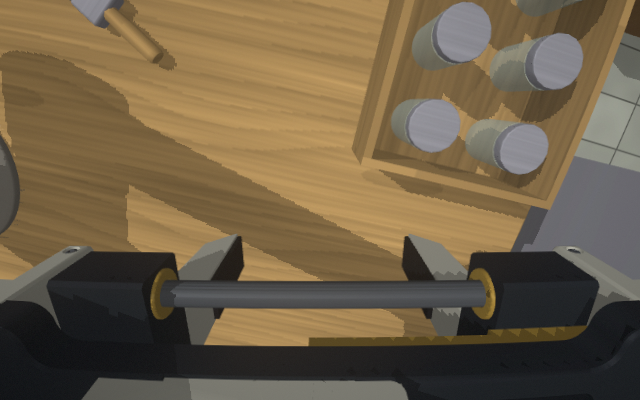

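```bash
cat > h.py <<'E'
import numpy as np, cv2
from scipy.spatial.transform import Rotation as R
from plant import readout, imaging, bot
def cam(n,obs=None):
    c=imaging.get_calibration(n)
    K=np.array([[c['fx'],0,c['cx']],[0,c['fy'],c['cy']],[0,0,1.]])
    if n=='wrist':
        o=obs or readout.get_obs(); M=np.array(c['mount'])
        Rt=R.from_euler('xyz',o['tcp_rot']).as_matrix()
        return K,c['dist'],Rt@M[:3,:3],Rt@M[:3,3]+o['tool_pos']
    return K,c['dist'],R.from_euler('xyz',c['rotation']).as_matrix(),np.array(c['position'])
F=np.diag([1,-1,-1.])
def ray(C,px):
    K,d,Rm,p=C
    u=cv2.undistortPoints(np.array(px,float).reshape(-1,1,2),K,d).reshape(-1,2)
    v=np.c_[u,np.ones(len(u))]@F@Rm.T
    return p,v
def onz(C,px,z):
    p,v=ray(C,px); t=(z-p[2])/v[:,2]; return p+v*t[:,None]
def proj(C,P):
    K,d,Rm,p=C
    q=(np.array(P,float).reshape(-1,3)-p)@Rm@F
    return cv2.projectPoints(q,np.zeros(3),np.zeros(3),K,d)[0].reshape(-1,2)
def tri(obs):  # list of (C,px)
    A=np.zeros((3,3));b=np.zeros(3)
    for C,px in obs:
        p,v=ray(C,px); v=v[0]/np.linalg.norm(v[0]); M=np.eye(3)-np.outer(v,v); A+=M;b+=M@p
    return np.linalg.solve(A,b)
def crop(im,x0,y0,x1,y1,s,name):
    cv2.imwrite(name,cv2.resize(im[y0:y1,x0:x1],None,fx=s,fy=s,interpolation=cv2.INTER_CUBIC))
def state():
    o=readout.get_obs(); Rt=R.from_euler('xyz',o['tcp_rot']).as_matrix()
    print('t',round(o['time'],2),'tcp',o['tool_pos'].round(1),'grip',round(o['grip_width'],1),'F',o['contact_force'].round(1)); print('R cols x,y,z',Rt.round(3).tolist(),'q',o['joint_positions'].round(3))
    return o,Rt
E
python3 - <<'E'
from h import *
t=cv2.imread('pics/a_top.png'); s=cv2.imread('pics/a_scene.png')
crop(t,250,100,420,240,4.5,'pics/c1.png'); crop(s,215,170,395,300,4.4,'pics/c2.png'); crop(t,150,190,320,290,4.5,'pics/c3.png')
state()
E
```

```text
t 0.15 tcp [ 118.1 -511.3  248.2] grip 91.9 F [0.2 0.9 0.2]
R cols x,y,z [[-0.0, 0.974, 0.225], [0.001, 0.225, -0.974], [-1.0, 0.0, -0.001]] q [-1.49   0.343  1.525  0.     1.275 -0.146]
```

View pics/c1.png

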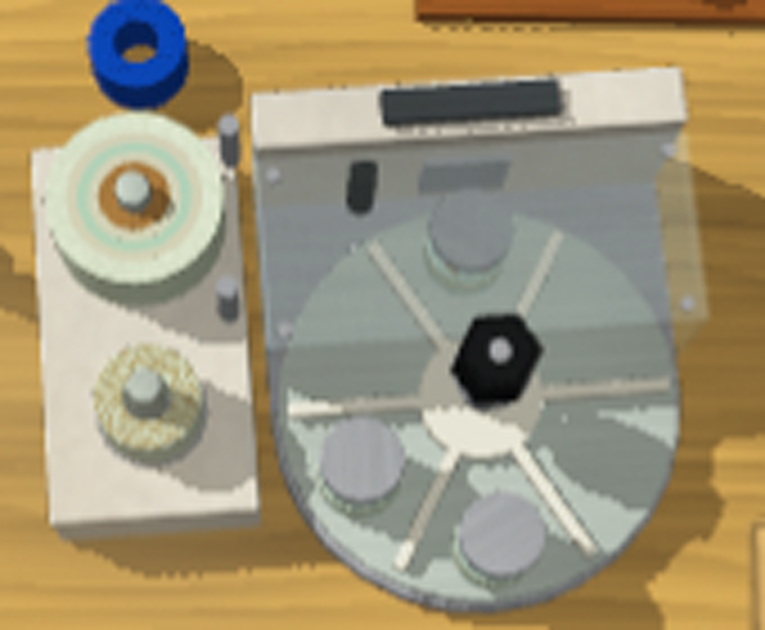

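View pics/c2.png

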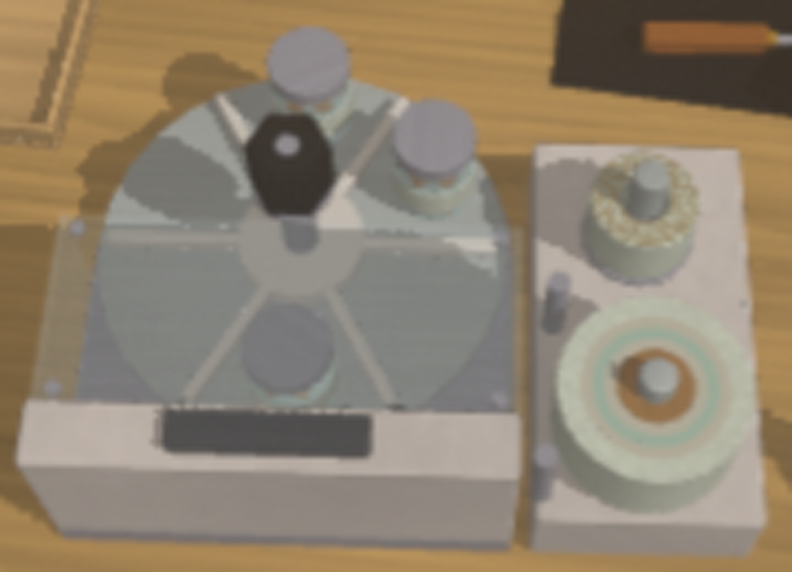

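View pics/c3.png

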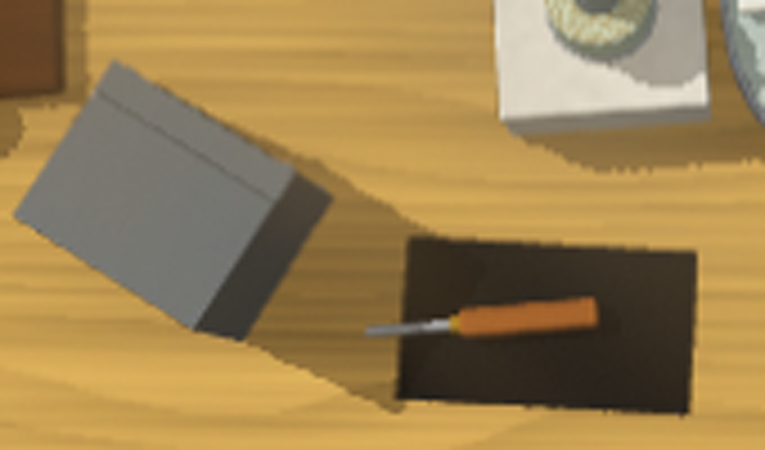

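```bash
python3 - <<'E'
from h import *
T=cam('top');S=cam('scene')
c1=lambda x,y:(250+x/4.5,100+y/4.5); c2=lambda x,y:(215+x/4.4,170+y/4.4); c3=lambda x,y:(150+x/4.5,190+y/4.5)
for n,a,b,z in [('knob',c1(500,349),c2(288,145),151),('spin',c1(146,386),c2(652,176),132),('label',c1(133,187),c2(659,376),130)]:
    print(n,tri([(T,a),(S,b)]).round(1),onz(T,a,z).round(1),onz(S,b,z).round(1))
# counter top corners, in c3: robot-side etc
for p in [(15,213),(113,62),(293,165),(195,330)]: print('counter top',onz(T,c3(*p),110).round(1))
for p in [(243,342),(331,199)]: print('counter base',onz(T,c3(*p),0).round(1))
for p in [(410,237),(697,252),(688,412),(398,399)]: print('mat',onz(T,c3(*p),3).round(1))
for p in [(597,312),(455,322),(366,331)]: print('styl',onz(T,c3(*p),11).round(1))
t=cv2.imread('pics/a_top.png'); crop(t,400,120,520,300,3.3,'pics/c4.png')
s=cv2.imread('pics/a_scene.png'); crop(s,110,130,260,280,4,'pics/c5.png'); crop(s,330,130,510,240,4.4,'pics/c6.png')
E
```

```text
knob [583.  -34.2 150.8] [[583.1 -36.8 151. ]] [[583.1 -31.5 151. ]]
spin [567.1 154.9 127. ] [[565.8 151.2 132. ]] [[569.9 157.8 132. ]]
label [679.6 163.8 126.8] [[678.3 161.  130. ]] [[680.9 166.  130. ]]
counter top [[440.3 463.5 110. ]]
counter top [[523.6 415.3 110. ]]
counter top [[468.  313.7 110. ]]
counter top [[379.1 362.  110. ]]
counter base [[378.9 362.1   0. ]]
counter base [[463.5 314.    0. ]]
mat [[441.2 265.9   3. ]]
mat [[433.9  97.4   3. ]]
mat [[341.1 101.6   3. ]]
mat [[347.  269.6   3. ]]
styl [[397.8 154.8  11. ]]
styl [[391.3 236.8  11. ]]
styl [[385.5 288.3  11. ]]
```

View pics/c4.png

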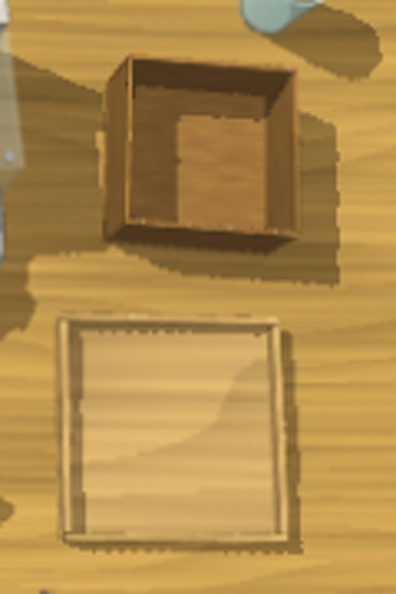

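View pics/c5.png

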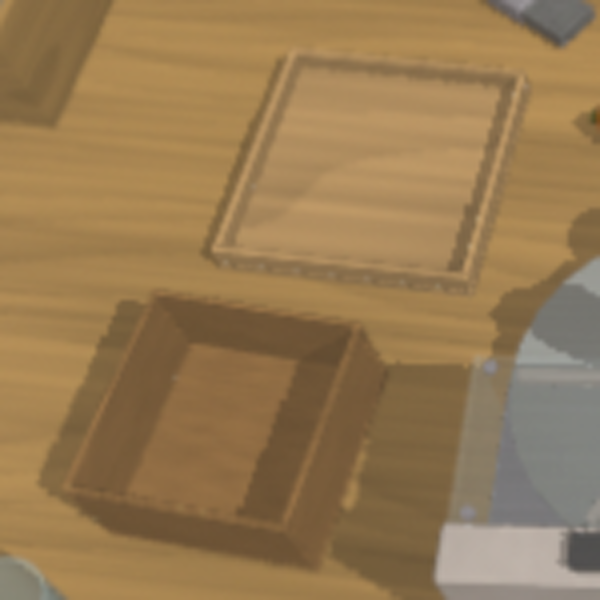

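View pics/c6.png

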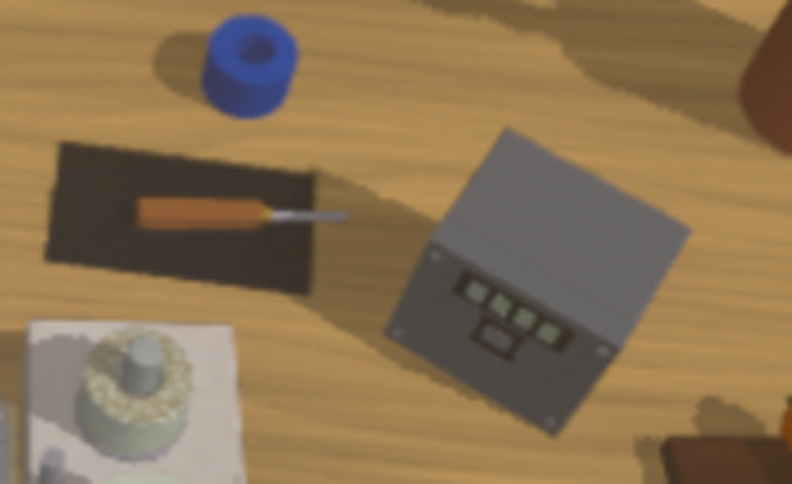

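```bash
python3 - <<'E'
from h import *
T=cam('top');S=cam('scene')
c4=lambda x,y:(400+x/3.3,120+y/3.3); c5=lambda x,y:(110+x/4,130+y/4);c6=lambda x,y:(330+x/4.4,130+y/4.4)
def rep(n,C,f,ps,z):
    P=onz(C,[f(*p) for p in ps],z); e=P[1]-P[0]; print(n,'c',P.mean(0).round(1),'sides',[round(float(np.linalg.norm(P[i]-P[(i+1)%4]))) for i in range(4)],'az01',round(float(np.degrees(np.arctan2(e[1],e[0]))),1))
rep('trayT',T,c4,[(57,317),(280,317),(289,542),(65,543)],24)
rep('trayS',S,c5,[(288,52),(527,78),(470,278),(212,253)],24)
rep('boxT',T,c4,[(130,57),(298,70),(297,238),(128,222)],70)
rep('boxS',S,c5,[(155,293),(360,327),(287,527),(68,490)],70)
rep('ctrS',S,c6,[(507,128),(690,232),(617,348),(435,240)],110)
c3=lambda x,y:(150+x/4.5,190+y/4.5)
rep('ctrT',T,c3,[(15,213),(195,330),(293,165),(113,62)],110)
rep('matS',S,c6,[(62,143),(314,172),(309,295),(45,261)],3)
print('stylS',onz(S,[c6(138,212),c6(268,214),c6(347,215)],11).round(1))
print('carrotT',onz(T,[(340,268),(398,271)],16).round(1),onz(S,[(260,161),(310,165)],16).round(1))
print('vinT',onz(T,[(208,133)],130).round(1),onz(S,[(447,272)],130).round(1))
print('spareT',onz(T,[(183,149)],45).round(1),onz(S,[(472,283)],45).round(1))
E
```

```text
trayT c [ 423.5 -289.9   24. ] sides [184, 180, 180, 179] az01 -89.6
trayS c [ 430.1 -282.9   24. ] sides [181, 171, 179, 175] az01 88.5
boxT c [ 643.6 -319.8   70. ] sides [138, 140, 136, 136] az01 -93.4
boxS c [ 647.  -311.4   70. ] sides [136, 134, 136, 136] az01 86.1
ctrS c [455.  393.4 110. ] sides [119, 97, 114, 97] az01 58.1
ctrT c [452.8 388.6 110. ] sides [119, 101, 116, 96] az01 -121.1
matS c [393.5 189.7   3. ] sides [167, 96, 167, 94] az01 88.4
stylS [[398.9 160.3  11. ]
 [391.  243.7  11. ]
 [385.9 294.6  11. ]]
carrotT [[ 376.1    5.7   16. ]
 [ 368.8 -145.2   16. ]] [[ 375.3 -133.1   16. ]
 [ 373.3   11.5   16. ]]
vinT [[699.5 339.5 130. ]] [[700.3 342.3 130. ]]
spareT [[685.1 425.   45. ]] [[688.2 428.8  45. ]]
```

```bash
cat >> h.py <<'E'
def goal(x,y,z,az,show=True,per=38):
    """tool down, jaw axis (tool z) azimuth az deg; rotation first (about tool x), then shift in cm in the final frame"""
    o,Rt=state()
    cur=np.degrees(np.arctan2(Rt[1,2],Rt[0,2])); d=(az-cur+180)%360-180
    zz=np.array([np.cos(np.radians(az)),np.sin(np.radians(az)),0]); xx=np.array([0,0,-1.]); yy=np.cross(zz,xx)
    D=np.array([x,y,z])-o['tool_pos']
    print('az now',round(cur,2),'wx total',round(-np.radians(d),4),'| cm tx %.2f ty %.2f tz %.2f'%(D@xx/10,D@yy/10,D@zz/10),'dist',round(np.linalg.norm(D)),'rows',int(np.ceil(np.linalg.norm(D)/per)),'| tilt err',(Rt[:,0]-xx).round(4))
E
python3 -c "
from h import *
goal(470,-50,330,-85.5)"
```

```text
t 0.15 tcp [ 118.1 -511.3  248.2] grip 91.9 F [0.2 0.9 0.2]
R cols x,y,z [[-0.0, 0.974, 0.225], [0.001, 0.225, -0.974], [-1.0, 0.0, -0.001]] q [-1.49   0.343  1.525  0.     1.275 -0.146]
az now -77.0 wx total 0.1483 | cm tx -8.18 ty 38.70 tz -43.22 dist 586 rows 16 | tilt err [-0.0001  0.0012  0.    ]
```

Request:
{"op": "arm_command", "data": {"plan": [{"wx": 0.148}, {"tx": -0.45, "ty": 2.15, "tz": -2.4}, {"tx": -0.45, "ty": 2.15, "tz": -2.4}, {"tx": -0.45, "ty": 2.15, "tz": -2.4}, {"tx": -0.45, "ty": 2.15, "tz": -2.4}, {"tx": -0.45, "ty": 2.15, "tz": -2.4}, {"tx": -0.45, "ty": 2.15, "tz": -2.4}, {"tx": -0.45, "ty": 2.15, "tz": -2.4}, {"tx": -0.45, "ty": 2.15, "tz": -2.4}, {"tx": -0.45, "ty": 2.15, "tz": -2.4}, {"tx": -0.45, "ty": 2.15, "tz": -2.4}, {"tx": -0.45, "ty": 2.15, "tz": -2.4}, {"tx": -0.45, "ty": 2.15, "tz": -2.4}, {"tx": -0.45, "ty": 2.15, "tz": -2.4}, {"tx": -0.45, "ty": 2.15, "tz": -2.4}, {"tx": -0.45, "ty": 2.15, "tz": -2.4}, {"tx": -0.45, "ty": 2.15, "tz": -2.4}, {"tx": -0.45, "ty": 2.15, "tz": -2.4}, {"tx": -0.45, "ty": 2.15, "tz": -2.4}, {"jaw": 1}]}}

```text
invalid input at $.plan[0]: expected keys tx, ty, tz, wx, wy, wz, jaw
```

```bash
python3 - <<'E'
from h import *
state()
im=imaging.capture('wrist'); cv2.imwrite('pics/b_w.png',im)
crop(im,0,0,640,400,1.25,'pics/b_w2.png')
E
```

```text
t 0.15 tcp [ 118.1 -511.3  248.2] grip 91.9 F [0.2 0.9 0.2]
R cols x,y,z [[-0.0, 0.974, 0.225], [0.001, 0.225, -0.974], [-1.0, 0.0, -0.001]] q [-1.49   0.343  1.525  0.     1.275 -0.146]
```

View pics/b_w2.png

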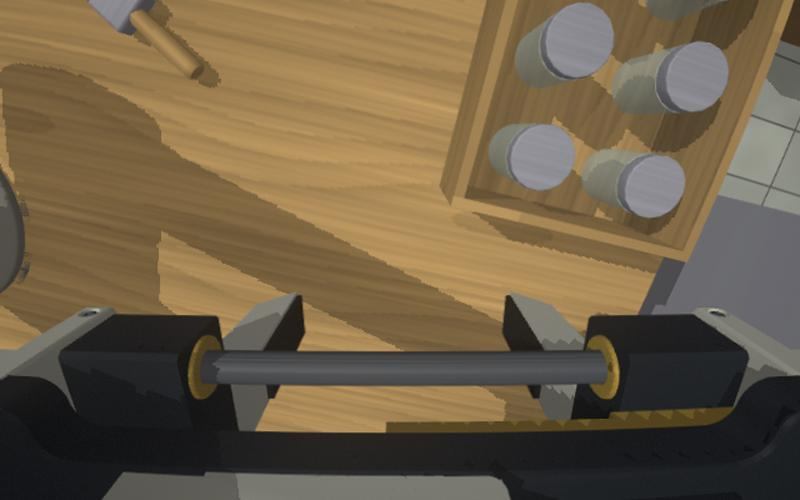

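Request:
{"op": "arm_command", "data": {"plan": [{"tx": 0, "ty": 0, "tz": 0, "wx": 0.148, "wy": 0, "wz": 0, "jaw": 1}, {"tx": -0.63, "ty": 2.98, "tz": -3.32, "wx": 0, "wy": 0, "wz": 0, "jaw": 1}, {"tx": -0.63, "ty": 2.98, "tz": -3.32, "wx": 0, "wy": 0, "wz": 0, "jaw": 1}, {"tx": -0.63, "ty": 2.98, "tz": -3.32, "wx": 0, "wy": 0, "wz": 0, "jaw": 1}, {"tx": -0.63, "ty": 2.98, "tz": -3.32, "wx": 0, "wy": 0, "wz": 0, "jaw": 1}, {"tx": -0.63, "ty": 2.98, "tz": -3.32, "wx": 0, "wy": 0, "wz": 0, "jaw": 1}, {"tx": -0.63, "ty": 2.98, "tz": -3.32, "wx": 0, "wy": 0, "wz": 0, "jaw": 1}, {"tx": -0.63, "ty": 2.98, "tz": -3.32, "wx": 0, "wy": 0, "wz": 0, "jaw": 1}, {"tx": -0.63, "ty": 2.98, "tz": -3.32, "wx": 0, "wy": 0, "wz": 0, "jaw": 1}, {"tx": -0.63, "ty": 2.98, "tz": -3.32, "wx": 0, "wy": 0, "wz": 0, "jaw": 1}, {"tx": -0.63, "ty": 2.98, "tz": -3.32, "wx": 0, "wy": 0, "wz": 0, "jaw": 1}, {"tx": -0.63, "ty": 2.98, "tz": -3.32, "wx": 0, "wy": 0, "wz": 0, "jaw": 1}, {"tx": -0.63, "ty": 2.98, "tz": -3.32, "wx": 0, "wy": 0, "wz": 0, "jaw": 1}, {"tx": -0.63, "ty": 2.98, "tz": -3.32, "wx": 0, "wy": 0, "wz": 0, "jaw": 1}, {"tx": 0, "ty": 0, "tz": 0, "wx": 0, "wy": 0, "wz": 0, "jaw": 1}, {"tx": 0, "ty": 0, "tz": 0, "wx": 0, "wy": 0, "wz": 0, "jaw": 1}, {"tx": 0, "ty": 0, "tz": 0, "wx": 0, "wy": 0, "wz": 0, "jaw": 1}]}}

```text
time: 1.9
tool_pos: [469.7, -51.3, 330.3]
tcp_rot: [-1.417, 1.57, -2.909]
contact_force: [-0.5, 0.9, 0.7]
grip_width: 92.1
```

```bash
python3 - <<'E'
from h import *
state()
im=imaging.capture('wrist'); cv2.imwrite('pics/b_w.png',im)
crop(im,0,0,640,400,1.25,'pics/b_w2.png')
E
```

```text
t 1.9 tcp [469.7 -51.3 330.3] grip 92.1 F [-0.5  0.9  0.7]
R cols x,y,z [[-0.001, 0.997, 0.078], [-0.0, 0.078, -0.997], [-1.0, -0.001, 0.0]] q [-2.710e-01  1.900e-01  1.506e+00 -1.000e-03  1.446e+00  1.222e+00]
```

View pics/b_w2.png

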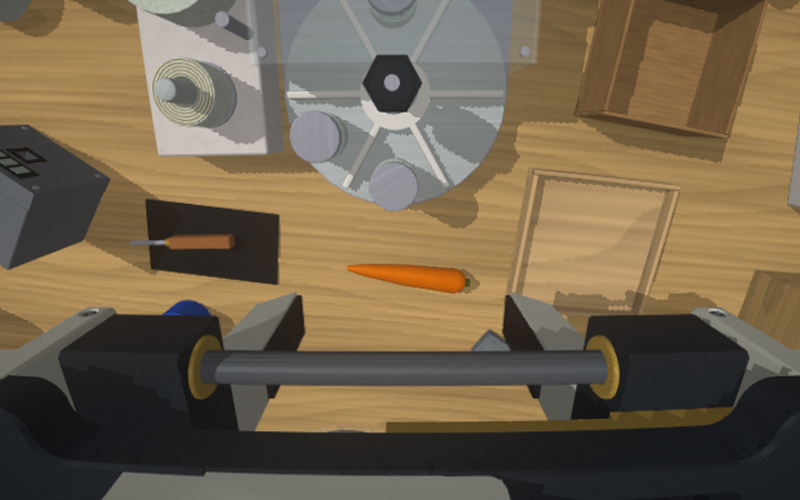

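```bash
python3 - <<'E'
from h import *
W=cam('wrist'); f=lambda *p:[(a/1.25,b/1.25) for a,b in p]
k=onz(W,f((392,82)),151)[0]; print('knob',k.round(1))
print('jar5',onz(W,f((393.5,186)),96).round(1),'jar4',onz(W,f((315,136)),96).round(1))
s=onz(W,f((165,88)),132)[0]; print('spindle',s.round(1))
print('rollTop ctr',onz(W,f((184,90)),104).round(1))
print('tray',onz(W,f((531,169),(679,187),(516,297)),24).round(1))
print('mat',onz(W,f((147,200),(280,214),(277,284),(152,269)),3).round(1))
print('styl',onz(W,f((235,241),(167,242),(130,242)),11).round(1))
print('box',onz(W,f((603,0),(576,115),(730,137)),70).round(1))
print('ctr',onz(W,f((26,126),(109,179),),110).round(1))
im=cv2.imread('pics/b_w.png'); crop(im,60,0,440,240,2.1,'pics/b_c.png'); crop(im,0,80,240,240,3.3,'pics/b_d.png')
for a in (4,4.5,5):
  r=np.radians(a)
  for th in (120,180): print(a,th,(k[:2]+85*np.array([np.cos(r+np.radians(th)),np.sin(r+np.radians(th))])).round(1))
E
```

```text
knob [583.4 -33.4 151. ]
jar5 [[495.4 -39.2  96. ]] jar4 [[536.7  37.   96. ]]
spindle [569.5 155.9 132. ]
rollTop ctr [[570.1 154.9 104. ]]
tray [[ 516.2 -193.6   24. ]
 [ 511.2 -376.    24. ]
 [ 356.3 -202.4   24. ]]
mat [[442.5 269.1   3. ]
 [436.4 100.    3. ]
 [341.8 106.    3. ]
 [349.5 274.    3. ]]
styl [[399.6 155.2  11. ]
 [391.7 243.7  11. ]
 [388.  293.5  11. ]]
box [[ 681.4 -221.3   70. ]
 [ 576.4 -214.5   70. ]
 [ 572.  -384.2   70. ]]
ctr [[532.  312.5 110. ]
 [485.8 232.9 110. ]]
4 120 [535.9  37.1]
4 180 [498.6 -39.3]
4.5 120 [535.3  36.7]
4.5 180 [498.7 -40. ]
5 120 [534.7  36.3]
5 180 [498.7 -40.8]
```

View pics/b_c.png

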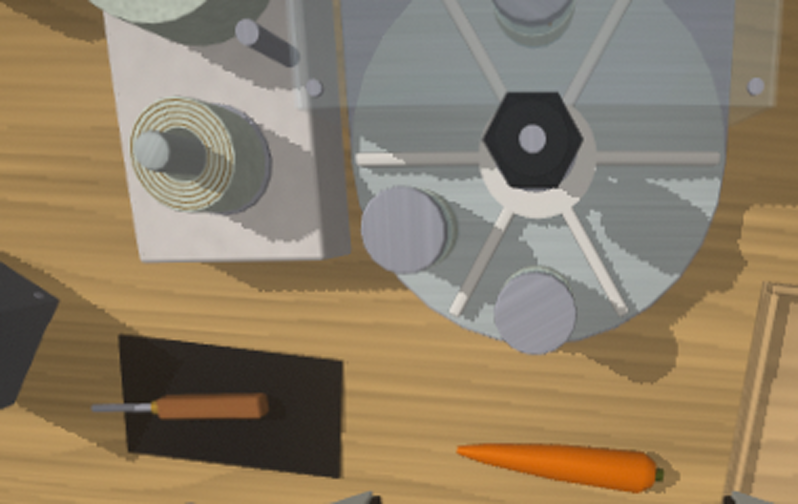

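View pics/b_d.png

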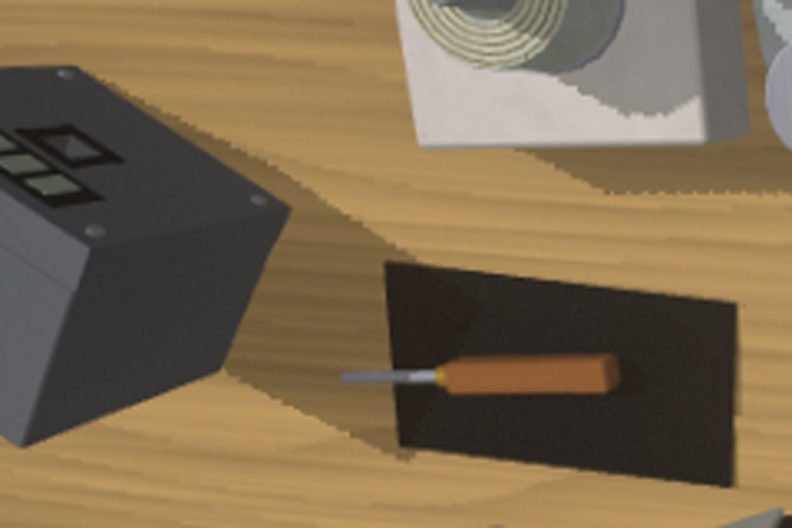

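```bash
python3 -c "
from h import *
goal(497,-39.7,77,-85.5)"
```

```text
t 1.95 tcp [469.7 -51.6 330.4] grip 92.0 F [-1.   0.6  0.1]
R cols x,y,z [[-0.001, 0.997, 0.077], [-0.0, 0.077, -0.997], [-1.0, -0.001, 0.0]] q [-0.272  0.19   1.506 -0.     1.446  1.222]
az now -85.56 wx total -0.0011 | cm tx 25.34 ty 2.82 tz -0.97 dist 255 rows 7 | tilt err [-0.0007 -0.0002  0.    ]
```

Request:
{"op": "arm_command", "data": {"plan": [{"tx": 4, "ty": 1.41, "tz": -0.49, "wx": 0, "wy": 0, "wz": 0, "jaw": 1}, {"tx": 4, "ty": 1.41, "tz": -0.48, "wx": 0, "wy": 0, "wz": 0, "jaw": 1}, {"tx": 4, "ty": 0, "tz": 0, "wx": 0, "wy": 0, "wz": 0, "jaw": 1}, {"tx": 3.5, "ty": 0, "tz": 0, "wx": 0, "wy": 0, "wz": 0, "jaw": 1}, {"tx": 3.4, "ty": 0, "tz": 0, "wx": 0, "wy": 0, "wz": 0, "jaw": 1}, {"tx": 3.2, "ty": 0, "tz": 0, "wx": 0, "wy": 0, "wz": 0, "jaw": 1}, {"tx": 3.2, "ty": 0, "tz": 0, "wx": 0, "wy": 0, "wz": 0, "jaw": 1}, {"tx": 0, "ty": 0, "tz": 0, "wx": 0, "wy": 0, "wz": 0, "jaw": 1}, {"tx": 0, "ty": 0, "tz": 0, "wx": 0, "wy": 0, "wz": 0, "jaw": -0.5}, {"tx": 0, "ty": 0, "tz": 0, "wx": 0, "wy": 0, "wz": 0, "jaw": -0.5}, {"tx": 0, "ty": 0, "tz": 0, "wx": 0, "wy": 0, "wz": 0, "jaw": -0.5}, {"tx": 0, "ty": 0, "tz": 0, "wx": 0, "wy": 0, "wz": 0, "jaw": -0.5}, {"tx": 0, "ty": 0, "tz": 0, "wx": 0, "wy": 0, "wz": 0, "jaw": -0.5}, {"tx": 0, "ty": 0, "tz": 0, "wx": 0, "wy": 0, "wz": 0, "jaw": -0.5}]}}

```text
time: 3.35
tool_pos: [497.8, -38.9, 78.0]
tcp_rot: [1.064, 1.57, -0.428]
contact_force: [0.3, -3.4, 0.9]
grip_width: 48.1
```

```bash
python3 - <<'E'
from h import *
goal(425,-285+50,160,-85.5)
im=imaging.capture('wrist'); cv2.imwrite('pics/d_w.png',im)
E
```

```text
t 3.35 tcp [497.8 -38.9  78. ] grip 48.1 F [ 0.3 -3.4  0.9]
R cols x,y,z [[0.001, 0.997, 0.079], [-0.0, 0.079, -0.997], [-1.0, 0.001, 0.0]] q [-0.232  0.507  1.809 -0.     0.825  1.26 ]
az now -85.47 wx total 0.0005 | cm tx -8.20 ty -8.80 tz 18.98 dist 225 rows 6 | tilt err [ 0.0007 -0.0003  0.    ]
```

View pics/d_w.png

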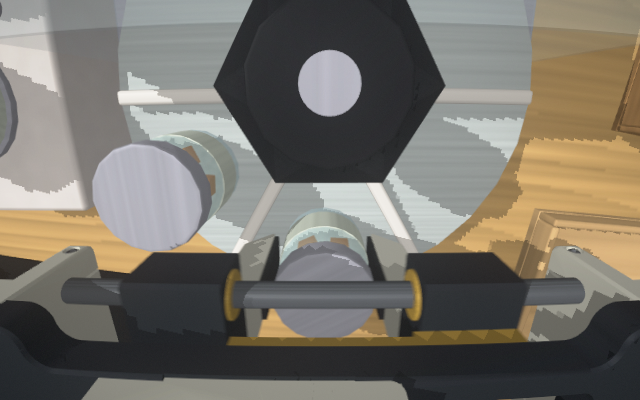

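Request:
{"op": "arm_command", "data": {"plan": [{"tx": -1, "ty": 0, "tz": 0, "wx": 0, "wy": 0, "wz": 0, "jaw": -0.5}, {"tx": -2, "ty": 0, "tz": 0, "wx": 0, "wy": 0, "wz": 0, "jaw": -0.5}, {"tx": -3, "ty": 0, "tz": 0, "wx": 0, "wy": 0, "wz": 0, "jaw": -0.5}, {"tx": -3, "ty": 0, "tz": 0, "wx": 0, "wy": 0, "wz": 0, "jaw": -0.5}, {"tx": 0, "ty": 0, "tz": 0, "wx": 0, "wy": 0, "wz": 0, "jaw": -0.5}, {"tx": 0, "ty": 0, "tz": 0, "wx": 0, "wy": 0, "wz": 0, "jaw": -0.5}]}}

```text
time: 4.0
tool_pos: [497.6, -38.9, 168.0]
tcp_rot: [1.172, 1.57, -0.32]
contact_force: [0.1, -0.5, -1.7]
grip_width: 48.1
```

```bash
python3 -c "
from h import *
goal(377,-310,168,-87)"
```

```text
t 4.0 tcp [497.6 -38.9 168. ] grip 48.1 F [ 0.1 -0.5 -1.7]
R cols x,y,z [[0.001, 0.997, 0.079], [-0.0, 0.079, -0.997], [-1.0, 0.001, 0.0]] q [-0.232  0.378  1.714 -0.     1.049  1.26 ]
az now -85.48 wx total 0.0265 | cm tx -0.00 ty -13.46 tz 26.44 dist 297 rows 8 | tilt err [ 0.0009 -0.0003  0.    ]
```

Request:
{"op": "arm_command", "data": {"plan": [{"tx": 0, "ty": -0.7, "tz": 1.3, "wx": 0.027, "wy": 0, "wz": 0, "jaw": -0.5}, {"tx": 0, "ty": -1.4, "tz": 2.8, "wx": 0, "wy": 0, "wz": 0, "jaw": -0.5}, {"tx": 0, "ty": -1.4, "tz": 2.8, "wx": 0, "wy": 0, "wz": 0, "jaw": -0.5}, {"tx": 0, "ty": -1.4, "tz": 2.8, "wx": 0, "wy": 0, "wz": 0, "jaw": -0.5}, {"tx": 0, "ty": -1.4, "tz": 2.8, "wx": 0, "wy": 0, "wz": 0, "jaw": -0.5}, {"tx": 0, "ty": -1.4, "tz": 2.8, "wx": 0, "wy": 0, "wz": 0, "jaw": -0.5}, {"tx": 0, "ty": -1.4, "tz": 2.8, "wx": 0, "wy": 0, "wz": 0, "jaw": -0.5}, {"tx": 0, "ty": -1.4, "tz": 2.8, "wx": 0, "wy": 0, "wz": 0, "jaw": -0.5}, {"tx": 0, "ty": -1.4, "tz": 2.8, "wx": 0, "wy": 0, "wz": 0, "jaw": -0.5}, {"tx": 0, "ty": -1.4, "tz": 2.7, "wx": 0, "wy": 0, "wz": 0, "jaw": -0.5}, {"tx": 0, "ty": 0, "tz": 0, "wx": 0, "wy": 0, "wz": 0, "jaw": -0.5}, {"tx": 0, "ty": 0, "tz": 0, "wx": 0, "wy": 0, "wz": 0, "jaw": -0.5}, {"tx": 0, "ty": 0, "tz": 0, "wx": 0, "wy": 0, "wz": 0, "jaw": -0.5}]}}

```text
time: 5.3
tool_pos: [378.4, -308.9, 166.8]
tcp_rot: [-2.526, 1.569, 2.238]
contact_force: [-0.3, 0.2, -1.0]
grip_width: 47.9
```

```bash
python3 - <<'E'
from h import *
goal(377,-310,50.5,-87)
im=imaging.capture('wrist'); cv2.imwrite('pics/e_w.png',im)
E
```

```text
t 5.3 tcp [ 378.4 -308.9  166.8] grip 47.9 F [-0.3  0.2 -1. ]
R cols x,y,z [[-0.001, 0.999, 0.051], [0.002, 0.051, -0.999], [-1.0, -0.001, -0.002]] q [-0.842  0.363  1.741  0.     1.039  0.678]
az now -87.05 wx total -0.0009 | cm tx 11.63 ty -0.14 tz 0.11 dist 116 rows 4 | tilt err [-0.0013  0.0016  0.    ]
```

View pics/e_w.png

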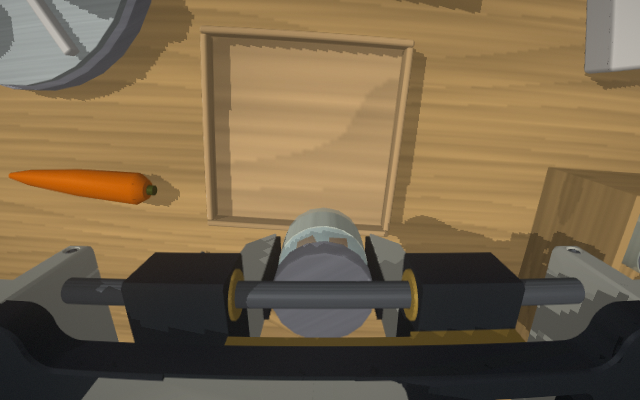

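```bash
python3 - <<'E'
from h import *
W=cam('wrist'); P=onz(W,[(202,32),(412,42),(387,231),(210,219)],24); print(P.round(1),P.mean(0).round(1))
E
```

```text
[[ 512.  -200.2   24. ]
 [ 512.4 -375.5   24. ]
 [ 341.1 -373.1   24. ]
 [ 344.9 -198.4   24. ]] [ 427.6 -286.8   24. ]
```

Request:
{"op": "arm_command", "data": {"plan": [{"tx": 3, "ty": 0, "tz": 0, "wx": 0, "wy": 0, "wz": 0, "jaw": -0.5}, {"tx": 3, "ty": 0, "tz": 0, "wx": 0, "wy": 0, "wz": 0, "jaw": -0.5}, {"tx": 2.5, "ty": 0, "tz": 0, "wx": 0, "wy": 0, "wz": 0, "jaw": -0.5}, {"tx": 1.5, "ty": 0, "tz": 0, "wx": 0, "wy": 0, "wz": 0, "jaw": -0.5}, {"tx": 0.8, "ty": 0, "tz": 0, "wx": 0, "wy": 0, "wz": 0, "jaw": -0.5}, {"tx": 0.4, "ty": 0, "tz": 0, "wx": 0, "wy": 0, "wz": 0, "jaw": -0.5}, {"tx": 0.3, "ty": 0, "tz": 0, "wx": 0, "wy": 0, "wz": 0, "jaw": -0.5}, {"tx": 0.1, "ty": 0, "tz": 0, "wx": 0, "wy": 0, "wz": 0, "jaw": -0.5}, {"tx": 0, "ty": 0, "tz": 0, "wx": 0, "wy": 0, "wz": 0, "jaw": -0.5}, {"tx": 0, "ty": 0, "tz": 0, "wx": 0, "wy": 0, "wz": 0, "jaw": -0.5}]}}

```text
time: 6.35
tool_pos: [379.1, -309.9, 52.1]
tcp_rot: [0.634, 1.57, -0.885]
contact_force: [-0.5, 0.3, -1.4]
grip_width: 47.7
```

Request:
{"op": "arm_command", "data": {"plan": [{"tx": 0.1, "ty": 0, "tz": 0, "wx": 0, "wy": 0, "wz": 0, "jaw": -0.5}, {"tx": 0.1, "ty": 0, "tz": 0, "wx": 0, "wy": 0, "wz": 0, "jaw": -0.5}, {"tx": 0, "ty": 0, "tz": 0, "wx": 0, "wy": 0, "wz": 0, "jaw": -0.5}, {"tx": 0, "ty": 0, "tz": 0, "wx": 0, "wy": 0, "wz": 0, "jaw": -0.5}]}}

```text
time: 6.75
tool_pos: [378.9, -309.8, 50.0]
tcp_rot: [0.545, 1.57, -0.974]
contact_force: [-1.2, 0.3, 3.9]
grip_width: 47.8
```

Request:
{"op": "arm_command", "data": {"plan": [{"tx": 0, "ty": 0, "tz": 0, "wx": 0, "wy": 0, "wz": 0, "jaw": 0.2}, {"tx": 0, "ty": 0, "tz": 0, "wx": 0, "wy": 0, "wz": 0, "jaw": 0.5}, {"tx": 0, "ty": 0, "tz": 0, "wx": 0, "wy": 0, "wz": 0, "jaw": 0.5}, {"tx": 0, "ty": 0, "tz": 0, "wx": 0, "wy": 0, "wz": 0, "jaw": 0.5}, {"tx": -3, "ty": 0, "tz": 0, "wx": 0, "wy": 0, "wz": 0, "jaw": 0.5}, {"tx": -4, "ty": 0, "tz": 0, "wx": 0, "wy": 0, "wz": 0, "jaw": 0.5}, {"tx": -5, "ty": 0, "tz": 0, "wx": 0, "wy": 0, "wz": 0, "jaw": 0.5}, {"tx": -2, "ty": 0, "tz": 0, "wx": 0, "wy": 0, "wz": 0, "jaw": 0.5}, {"tx": 0, "ty": 0, "tz": 0, "wx": 0, "wy": 0, "wz": 0, "jaw": 0.5}]}}

```text
time: 7.65
tool_pos: [380.1, -310.9, 192.9]
tcp_rot: [0.672, 1.564, -0.847]
contact_force: [0.6, -0.0, -0.2]
grip_width: 68.3
```

```bash
python3 - <<'E'
from h import *
# jar4: tangential direction at 120deg place: labeller az 120+90=210+4.2 => 34.2 or -145.8
goal(535.8,36.9,190,-145.8)
goal(535.8,36.9,190,34.2)
im=imaging.capture('wrist'); cv2.imwrite('pics/f_w.png',im)
E
```

```text
t 7.65 tcp [ 380.1 -310.9  192.9] grip 68.3 F [ 0.6 -0.  -0.2]
R cols x,y,z [[0.005, 0.999, 0.052], [-0.005, 0.052, -0.999], [-1.0, 0.004, 0.006]] q [-0.842  0.332  1.706 -0.     1.096  0.677]
az now -87.03 wx total 1.0258 | cm tx 0.29 ty -20.01 tz -32.43 dist 381 rows 11 | tilt err [ 0.0048 -0.0054  0.    ]
t 7.65 tcp [ 380.1 -310.9  192.9] grip 68.3 F [ 0.6 -0.  -0.2]
R cols x,y,z [[0.005, 0.999, 0.052], [-0.005, 0.052, -0.999], [-1.0, 0.004, 0.006]] q [-0.842  0.332  1.706 -0.     1.096  0.677]
az now -87.03 wx total -2.1158 | cm tx 0.29 ty 20.01 tz 32.43 dist 381 rows 11 | tilt err [ 0.0048 -0.0054  0.    ]
```

View pics/f_w.png

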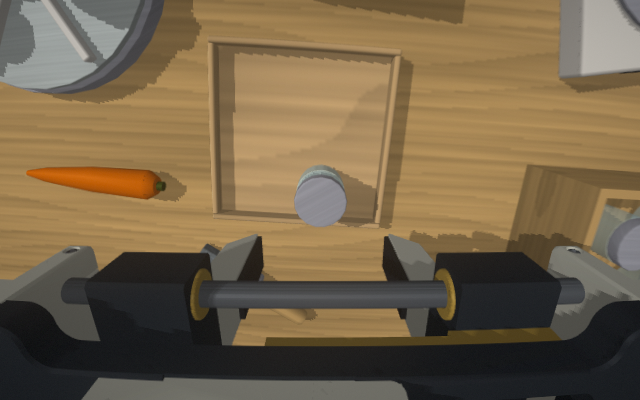

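Request:
{"op": "arm_command", "data": {"plan": [{"tx": 0, "ty": 0, "tz": 0, "wx": 0.147, "wy": 0, "wz": 0, "jaw": 0.5}, {"tx": 0, "ty": 0, "tz": 0, "wx": 0.147, "wy": 0, "wz": 0, "jaw": 0.5}, {"tx": 0, "ty": 0, "tz": 0, "wx": 0.147, "wy": 0, "wz": 0, "jaw": 0.5}, {"tx": 0, "ty": 0, "tz": 0, "wx": 0.147, "wy": 0, "wz": 0, "jaw": 0.5}, {"tx": 0, "ty": 0, "tz": 0, "wx": 0.147, "wy": 0, "wz": 0, "jaw": 0.5}, {"tx": 0, "ty": 0, "tz": 0, "wx": 0.147, "wy": 0, "wz": 0, "jaw": 0.5}, {"tx": 0, "ty": 0, "tz": 0, "wx": 0.144, "wy": 0, "wz": 0, "jaw": 0.5}, {"tx": 0, "ty": -2.22, "tz": -3.6, "wx": 0, "wy": 0, "wz": 0, "jaw": 0.5}, {"tx": 0, "ty": -2.22, "tz": -3.6, "wx": 0, "wy": 0, "wz": 0, "jaw": 0.5}, {"tx": 0, "ty": -2.22, "tz": -3.6, "wx": 0, "wy": 0, "wz": 0, "jaw": 0.5}, {"tx": 0, "ty": -2.22, "tz": -3.6, "wx": 0, "wy": 0, "wz": 0, "jaw": 0.5}, {"tx": 0, "ty": -2.22, "tz": -3.6, "wx": 0, "wy": 0, "wz": 0, "jaw": 0.5}, {"tx": 0, "ty": -2.22, "tz": -3.6, "wx": 0, "wy": 0, "wz": 0, "jaw": 0.5}, {"tx": 0, "ty": -2.22, "tz": -3.6, "wx": 0, "wy": 0, "wz": 0, "jaw": 0.5}, {"tx": 0, "ty": -2.22, "tz": -3.6, "wx": 0, "wy": 0, "wz": 0, "jaw": 0.5}, {"tx": 0, "ty": -2.22, "tz": -3.6, "wx": 0, "wy": 0, "wz": 0, "jaw": 0.5}, {"tx": 0, "ty": 0, "tz": 0, "wx": 0, "wy": 0, "wz": 0, "jaw": 0.5}, {"tx": 0, "ty": 0, "tz": 0, "wx": 0, "wy": 0, "wz": 0, "jaw": 0.5}]}}

```text
time: 9.5
tool_pos: [533.8, 38.5, 187.5]
tcp_rot: [-0.564, 1.567, -3.107]
contact_force: [-0.5, 0.4, 0.5]
grip_width: 68.8
```

```bash
python3 - <<'E'
from h import *
goal(535.8,36.9,78,-145.8)
im=imaging.capture('wrist'); cv2.imwrite('pics/g_w.png',im)
E
```

```text
t 9.5 tcp [533.8  38.5 187.5] grip 68.8 F [-0.5  0.4  0.5]
R cols x,y,z [[-0.004, 0.564, -0.826], [-0.0, -0.826, -0.564], [-1.0, -0.002, 0.003]] q [-0.071  0.419  1.586 -0.     1.141  2.472]
az now -145.68 wx total 0.002 | cm tx 10.95 ty 0.24 tz -0.08 dist 110 rows 3 | tilt err [-0.0038 -0.0001  0.    ]
```

View pics/g_w.png

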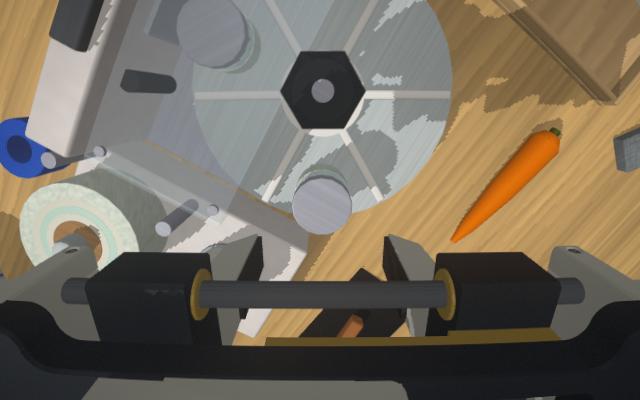

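Request:
{"op": "arm_command", "data": {"plan": [{"tx": 2.5, "ty": 0.24, "tz": 0, "wx": 0, "wy": 0, "wz": 0, "jaw": 0.5}, {"tx": 3, "ty": 0, "tz": 0, "wx": 0, "wy": 0, "wz": 0, "jaw": 0.5}, {"tx": 3, "ty": 0, "tz": 0, "wx": 0, "wy": 0, "wz": 0, "jaw": 0.5}, {"tx": 2.4, "ty": 0, "tz": 0, "wx": 0, "wy": 0, "wz": 0, "jaw": 0.5}, {"tx": 0, "ty": 0, "tz": 0, "wx": 0, "wy": 0, "wz": 0, "jaw": 0.5}, {"tx": 0, "ty": 0, "tz": 0, "wx": 0, "wy": 0, "wz": 0, "jaw": -0.5}, {"tx": 0, "ty": 0, "tz": 0, "wx": 0, "wy": 0, "wz": 0, "jaw": -0.5}, {"tx": 0, "ty": 0, "tz": 0, "wx": 0, "wy": 0, "wz": 0, "jaw": -0.5}, {"tx": 0, "ty": 0, "tz": 0, "wx": 0, "wy": 0, "wz": 0, "jaw": -0.5}, {"tx": 0, "ty": 0, "tz": 0, "wx": 0, "wy": 0, "wz": 0, "jaw": -0.5}]}}

```text
time: 10.55
tool_pos: [536.7, 35.4, 81.9]
tcp_rot: [2.286, 1.568, -0.259]
contact_force: [-0.8, -2.7, 6.0]
grip_width: 48.2
```

```bash
python3 - <<'E'
from h import *
state()
im=imaging.capture('wrist'); cv2.imwrite('pics/h_w.png',im)
s=imaging.capture('scene'); crop(s,190,120,400,290,3.6,'pics/h_s.png')
E
```

```text
t 10.55 tcp [536.7  35.4  81.9] grip 48.2 F [-0.8 -2.7  6. ]
R cols x,y,z [[0.002, 0.562, -0.827], [-0.001, -0.827, -0.562], [-1.0, 0.002, -0.002]] q [-7.600e-02  5.540e-01  1.699e+00 -1.000e-03  8.860e-01  2.469e+00]
```

View pics/h_w.png

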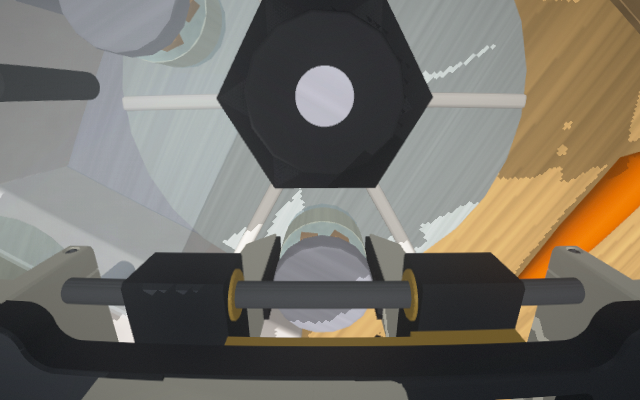

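View pics/h_s.png

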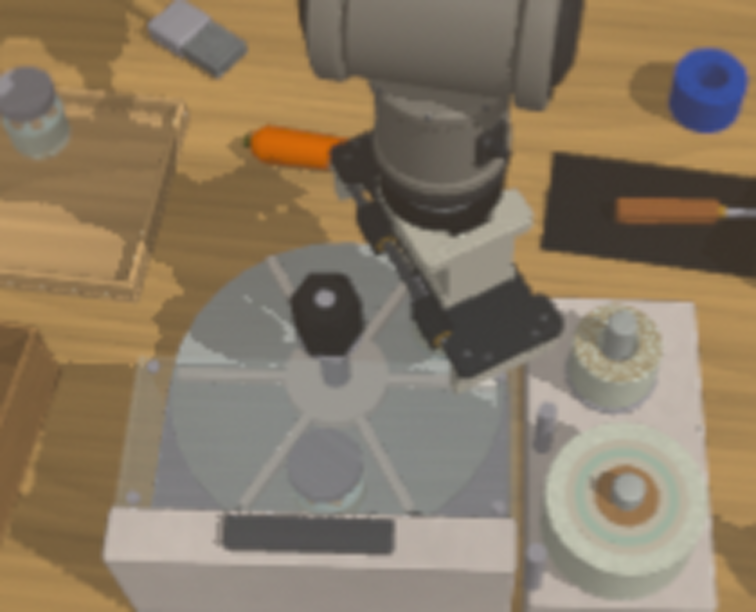

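Request:
{"op": "arm_command", "data": {"plan": [{"tx": -1, "ty": 0, "tz": 0, "wx": 0, "wy": 0, "wz": 0, "jaw": -0.5}, {"tx": -2, "ty": 0, "tz": 0, "wx": 0, "wy": 0, "wz": 0, "jaw": -0.5}, {"tx": -3, "ty": 0, "tz": 0, "wx": 0, "wy": 0, "wz": 0, "jaw": -0.5}, {"tx": -3, "ty": 0, "tz": 0, "wx": 0, "wy": 0, "wz": 0, "jaw": -0.5}, {"tx": 0, "ty": 0, "tz": 0, "wx": 0, "wy": 0, "wz": 0, "jaw": -0.5}, {"tx": 0, "ty": 0, "tz": 0, "wx": 0, "wy": 0, "wz": 0, "jaw": -0.5}, {"tx": 0, "ty": 0, "tz": 0, "wx": 0, "wy": 0, "wz": 0, "jaw": -0.5}]}}

```text
time: 11.35
tool_pos: [535.1, 35.8, 169.6]
tcp_rot: [-0.664, 1.569, 3.075]
contact_force: [0.2, -0.1, -2.0]
grip_width: 47.8
```

```bash
python3 - <<'E'
from h import *
goal(427,-261,168,-87)
goal(427,-261,168,-145.7)
im=imaging.capture('wrist'); cv2.imwrite('pics/i_w.png',im)
E
```

```text
t 11.35 tcp [535.1  35.8 169.6] grip 47.8 F [ 0.2 -0.1 -2. ]
R cols x,y,z [[-0.002, 0.562, -0.827], [0.0, -0.827, -0.562], [-1.0, -0.001, 0.002]] q [-0.076  0.44   1.607 -0.     1.097  2.469]
az now -145.81 wx total -1.0265 | cm tx 0.16 ty -12.35 tz 29.08 dist 316 rows 9 | tilt err [-0.0023  0.0002  0.    ]
t 11.35 tcp [535.1  35.8 169.6] grip 47.8 F [ 0.2 -0.1 -2. ]
R cols x,y,z [[-0.002, 0.562, -0.827], [0.0, -0.827, -0.562], [-1.0, -0.001, 0.002]] q [-0.076  0.44   1.607 -0.     1.097  2.469]
az now -145.81 wx total -0.002 | cm tx 0.16 ty 18.43 tz 25.66 dist 316 rows 9 | tilt err [-0.0023  0.0002  0.    ]
```

View pics/i_w.png

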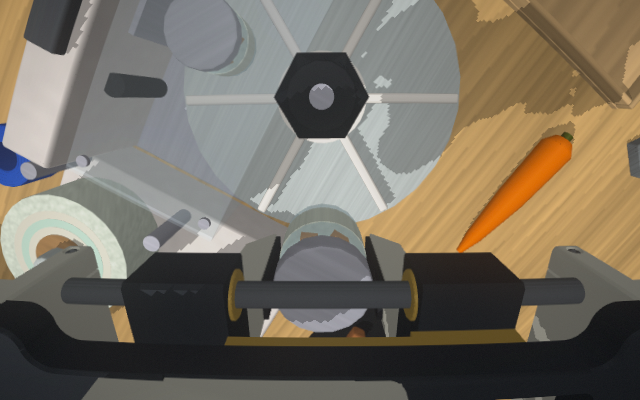

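Request:
{"op": "arm_command", "data": {"plan": [{"tx": 0, "ty": 0, "tz": 0, "wx": -0.147, "wy": 0, "wz": 0, "jaw": -0.5}, {"tx": 0, "ty": 0, "tz": 0, "wx": -0.147, "wy": 0, "wz": 0, "jaw": -0.5}, {"tx": 0, "ty": 0, "tz": 0, "wx": -0.147, "wy": 0, "wz": 0, "jaw": -0.5}, {"tx": 0, "ty": 0, "tz": 0, "wx": -0.147, "wy": 0, "wz": 0, "jaw": -0.5}, {"tx": 0, "ty": 0, "tz": 0, "wx": -0.147, "wy": 0, "wz": 0, "jaw": -0.5}, {"tx": 0, "ty": 0, "tz": 0, "wx": -0.147, "wy": 0, "wz": 0, "jaw": -0.5}, {"tx": 0, "ty": 0, "tz": 0, "wx": -0.145, "wy": 0, "wz": 0, "jaw": -0.5}, {"tx": 0, "ty": -1.03, "tz": 2.43, "wx": 0, "wy": 0, "wz": 0, "jaw": -0.5}, {"tx": 0, "ty": -1.54, "tz": 3.63, "wx": 0, "wy": 0, "wz": 0, "jaw": -0.5}, {"tx": 0, "ty": -1.54, "tz": 3.63, "wx": 0, "wy": 0, "wz": 0, "jaw": -0.5}, {"tx": 0, "ty": -1.54, "tz": 3.63, "wx": 0, "wy": 0, "wz": 0, "jaw": -0.5}, {"tx": 0, "ty": -1.54, "tz": 3.63, "wx": 0, "wy": 0, "wz": 0, "jaw": -0.5}, {"tx": 0, "ty": -1.54, "tz": 3.63, "wx": 0, "wy": 0, "wz": 0, "jaw": -0.5}, {"tx": 0, "ty": -1.54, "tz": 3.63, "wx": 0, "wy": 0, "wz": 0, "jaw": -0.5}, {"tx": 0, "ty": -1.54, "tz": 3.63, "wx": 0, "wy": 0, "wz": 0, "jaw": -0.5}, {"tx": 0, "ty": -0.51, "tz": 1.21, "wx": 0, "wy": 0, "wz": 0, "jaw": -0.5}, {"tx": 0, "ty": 0, "tz": 0, "wx": 0, "wy": 0, "wz": 0, "jaw": -0.5}, {"tx": 0, "ty": 0, "tz": 0, "wx": 0, "wy": 0, "wz": 0, "jaw": -0.5}]}}

```text
time: 13.2
tool_pos: [428.1, -260.0, 169.9]
tcp_rot: [-2.574, 1.569, 2.191]
contact_force: [0.1, 0.6, -1.8]
grip_width: 47.8
```

```bash
python3 - <<'E'
from h import *
goal(427,-261,54,-87)
im=imaging.capture('wrist'); cv2.imwrite('pics/j_w.png',im)
E
```

```text
t 13.2 tcp [ 428.1 -260.   169.9] grip 47.8 F [ 0.1  0.6 -1.8]
R cols x,y,z [[-0.001, 0.999, 0.052], [0.002, 0.052, -0.999], [-1.0, -0.001, -0.002]] q [-6.990e-01  3.800e-01  1.704e+00  1.000e-03  1.059e+00  8.190e-01]
az now -87.0 wx total 0.0 | cm tx 11.59 ty -0.12 tz 0.09 dist 116 rows 4 | tilt err [-0.0011  0.0015  0.    ]
```

View pics/j_w.png

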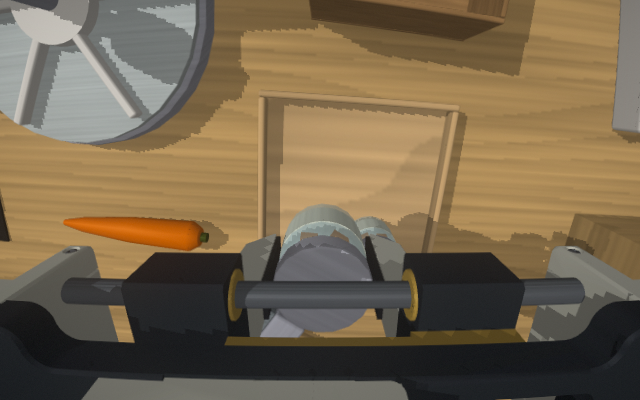

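Request:
{"op": "arm_command", "data": {"plan": [{"tx": 3, "ty": 0, "tz": 0, "wx": 0, "wy": 0, "wz": 0, "jaw": -0.5}, {"tx": 3, "ty": 0, "tz": 0, "wx": 0, "wy": 0, "wz": 0, "jaw": -0.5}, {"tx": 2.5, "ty": 0, "tz": 0, "wx": 0, "wy": 0, "wz": 0, "jaw": -0.5}, {"tx": 1.5, "ty": 0, "tz": 0, "wx": 0, "wy": 0, "wz": 0, "jaw": -0.5}, {"tx": 0.8, "ty": 0, "tz": 0, "wx": 0, "wy": 0, "wz": 0, "jaw": -0.5}, {"tx": 0.4, "ty": 0, "tz": 0, "wx": 0, "wy": 0, "wz": 0, "jaw": -0.5}, {"tx": 0.2, "ty": 0, "tz": 0, "wx": 0, "wy": 0, "wz": 0, "jaw": -0.5}, {"tx": 0.1, "ty": 0, "tz": 0, "wx": 0, "wy": 0, "wz": 0, "jaw": -0.5}, {"tx": 0, "ty": 0, "tz": 0, "wx": 0, "wy": 0, "wz": 0, "jaw": -0.5}, {"tx": 0, "ty": 0, "tz": 0, "wx": 0, "wy": 0, "wz": 0, "jaw": -0.5}]}}

```text
time: 14.25
tool_pos: [428.5, -261.1, 56.1]
tcp_rot: [0.784, 1.57, -0.734]
contact_force: [0.6, -0.4, -0.8]
grip_width: 47.5
```

Request:
{"op": "arm_command", "data": {"plan": [{"tx": 0.1, "ty": 0, "tz": 0, "wx": 0, "wy": 0, "wz": 0, "jaw": -0.5}, {"tx": 0.1, "ty": 0, "tz": 0, "wx": 0, "wy": 0, "wz": 0, "jaw": -0.5}, {"tx": 0, "ty": 0, "tz": 0, "wx": 0, "wy": 0, "wz": 0, "jaw": -0.5}, {"tx": 0, "ty": 0, "tz": 0, "wx": 0, "wy": 0, "wz": 0, "jaw": -0.5}]}}

```text
time: 14.65
tool_pos: [428.4, -261.1, 54.0]
tcp_rot: [0.682, 1.57, -0.837]
contact_force: [-1.3, 0.7, 3.5]
grip_width: 48.0
```

Request:
{"op": "arm_command", "data": {"plan": [{"tx": 0, "ty": 0, "tz": 0, "wx": 0, "wy": 0, "wz": 0, "jaw": 0.2}, {"tx": 0, "ty": 0, "tz": 0, "wx": 0, "wy": 0, "wz": 0, "jaw": 0.5}, {"tx": 0, "ty": 0, "tz": 0, "wx": 0, "wy": 0, "wz": 0, "jaw": 0.5}, {"tx": 0, "ty": 0, "tz": 0, "wx": 0, "wy": 0, "wz": 0, "jaw": 0.5}, {"tx": -3, "ty": 0, "tz": 0, "wx": 0, "wy": 0, "wz": 0, "jaw": 0.5}, {"tx": -4, "ty": 0, "tz": 0, "wx": 0, "wy": 0, "wz": 0, "jaw": 0.5}, {"tx": -5, "ty": 0, "tz": 0, "wx": 0, "wy": 0, "wz": 0, "jaw": 0.5}, {"tx": -2.5, "ty": 0, "tz": 0, "wx": 0, "wy": 0, "wz": 0, "jaw": 0.5}, {"tx": 0, "ty": 0, "tz": 0, "wx": 0.125, "wy": 0, "wz": 0, "jaw": 0.5}, {"tx": 0, "ty": 0, "tz": 0, "wx": 0.125, "wy": 0, "wz": 0, "jaw": 0.5}, {"tx": 0, "ty": 0, "tz": 0, "wx": 0.125, "wy": 0, "wz": 0, "jaw": 0.5}, {"tx": 0, "ty": 0, "tz": 0, "wx": 0.126, "wy": 0, "wz": 0, "jaw": 0.5}, {"tx": 0, "ty": 0, "tz": 0, "wx": 0, "wy": 0, "wz": 0, "jaw": 0.5}, {"tx": 0, "ty": 0, "tz": 0, "wx": 0, "wy": 0, "wz": 0, "jaw": 0.5}]}}

```text
time: 16.05
tool_pos: [428.2, -260.8, 198.5]
tcp_rot: [-1.446, 1.571, 2.822]
contact_force: [-0.1, -0.2, 0.7]
grip_width: 68.8
```

```bash
python3 - <<'E'
from h import *
goal(583.3,-33.8,190,-115.7)
im=imaging.capture('wrist'); cv2.imwrite('pics/k_w.png',im)
E
```

```text
t 16.05 tcp [ 428.2 -260.8  198.5] grip 68.8 F [-0.1 -0.2  0.7]
R cols x,y,z [[-0.0, 0.903, -0.43], [0.0, -0.43, -0.903], [-1.0, -0.0, 0.0]] q [-0.7    0.347  1.665 -0.     1.129  1.316]
az now -115.49 wx total 0.0037 | cm tx 0.85 ty 4.13 tz -27.18 dist 275 rows 8 | tilt err [-0.0001  0.      0.    ]
```

View pics/k_w.png

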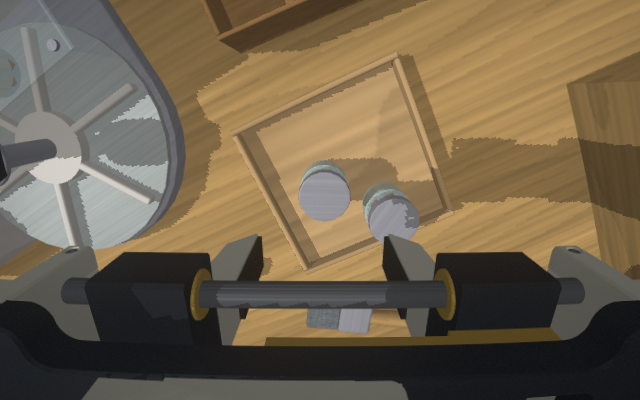

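Request:
{"op": "arm_command", "data": {"plan": [{"tx": 0.1, "ty": 0.52, "tz": -3.4, "wx": 0, "wy": 0, "wz": 0, "jaw": 0.5}, {"tx": 0.1, "ty": 0.52, "tz": -3.4, "wx": 0, "wy": 0, "wz": 0, "jaw": 0.5}, {"tx": 0.1, "ty": 0.52, "tz": -3.4, "wx": 0, "wy": 0, "wz": 0, "jaw": 0.5}, {"tx": 0.1, "ty": 0.52, "tz": -3.4, "wx": 0, "wy": 0, "wz": 0, "jaw": 0.5}, {"tx": 0.1, "ty": 0.52, "tz": -3.4, "wx": 0, "wy": 0, "wz": 0, "jaw": 0.5}, {"tx": 0.1, "ty": 0.52, "tz": -3.4, "wx": 0, "wy": 0, "wz": 0, "jaw": 0.5}, {"tx": 0.1, "ty": 0.51, "tz": -3.4, "wx": 0, "wy": 0, "wz": 0, "jaw": 0.5}, {"tx": 0.1, "ty": 0.5, "tz": -3.4, "wx": 0, "wy": 0, "wz": 0, "jaw": 0.5}, {"tx": 0, "ty": 0, "tz": 0, "wx": 0, "wy": 0, "wz": 0, "jaw": 0.5}, {"tx": 0, "ty": 0, "tz": 0, "wx": 0, "wy": 0, "wz": 0, "jaw": 0.5}, {"tx": 0, "ty": 0, "tz": 0, "wx": 0, "wy": 0, "wz": 0, "jaw": 0.5}]}}

```text
time: 17.2
tool_pos: [582.9, -34.3, 190.5]
tcp_rot: [-0.67, 1.57, -2.688]
contact_force: [-0.6, -1.1, 0.0]
grip_width: 68.9
```

```bash
python3 - <<'E'
from h import *
goal(583.3,-33.8,140,-115.7)
im=imaging.capture('wrist'); cv2.imwrite('pics/l_w.png',im)
E
```

```text
t 17.2 tcp [582.9 -34.3 190.5] grip 68.9 F [-0.6 -1.1  0. ]
R cols x,y,z [[-0.001, 0.901, -0.433], [-0.0, -0.433, -0.901], [-1.0, -0.0, 0.001]] q [-0.19   0.499  1.443 -0.     1.201  1.829]
az now -115.66 wx total 0.0007 | cm tx 5.05 ty 0.01 tz -0.07 dist 50 rows 2 | tilt err [-0.0006 -0.0003  0.    ]
```

View pics/l_w.png

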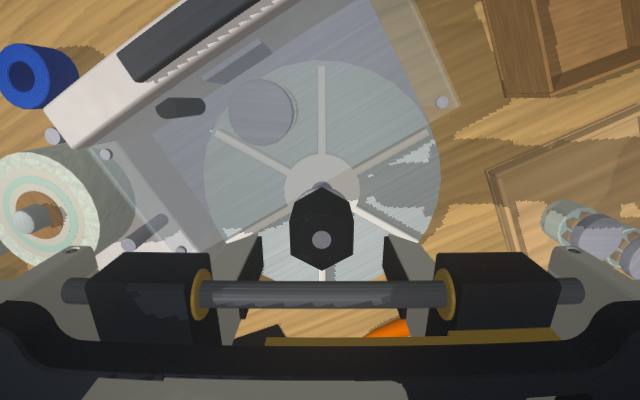

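Request:
{"op": "arm_command", "data": {"plan": [{"tx": 2, "ty": 0, "tz": 0, "wx": 0, "wy": 0, "wz": 0, "jaw": 0.5}, {"tx": 2, "ty": 0, "tz": 0, "wx": 0, "wy": 0, "wz": 0, "jaw": 0.5}, {"tx": 1, "ty": 0, "tz": 0, "wx": 0, "wy": 0, "wz": 0, "jaw": 0.5}, {"tx": 0, "ty": 0, "tz": 0, "wx": 0, "wy": 0, "wz": 0, "jaw": -0.6}, {"tx": 0, "ty": 0, "tz": 0, "wx": 0, "wy": 0, "wz": 0, "jaw": -0.6}, {"tx": 0, "ty": 0, "tz": 0, "wx": 0, "wy": 0, "wz": 0, "jaw": -0.6}, {"tx": 0, "ty": 0, "tz": 0, "wx": 0, "wy": 0, "wz": 0, "jaw": -0.6}, {"tx": 0, "ty": 0, "tz": 0, "wx": 0, "wy": 0, "wz": 0, "jaw": -0.6}, {"tx": 0, "ty": 0, "tz": 0, "wx": 0, "wy": 0, "wz": 0, "jaw": -0.6}]}}

```text
time: 18.15
tool_pos: [583.8, -33.8, 141.5]
tcp_rot: [1.62, 1.569, -0.399]
contact_force: [-1.0, -0.7, 5.5]
grip_width: 39.8
```

Request:
{"op": "arm_command", "data": {"plan": [{"tx": 0, "ty": 0, "tz": 0, "wx": -0.1, "wy": 0, "wz": 0, "jaw": -0.6}, {"tx": 0, "ty": 0, "tz": 0, "wx": -0.1, "wy": 0, "wz": 0, "jaw": -0.6}, {"tx": 0, "ty": 0, "tz": 0, "wx": -0.1, "wy": 0, "wz": 0, "jaw": -0.6}, {"tx": 0, "ty": 0, "tz": 0, "wx": -0.1, "wy": 0, "wz": 0, "jaw": -0.6}, {"tx": 0, "ty": 0, "tz": 0, "wx": -0.1, "wy": 0, "wz": 0, "jaw": -0.6}, {"tx": 0, "ty": 0, "tz": 0, "wx": -0.1, "wy": 0, "wz": 0, "jaw": -0.6}, {"tx": 0, "ty": 0, "tz": 0, "wx": -0.1, "wy": 0, "wz": 0, "jaw": -0.6}, {"tx": 0, "ty": 0, "tz": 0, "wx": -0.1, "wy": 0, "wz": 0, "jaw": -0.6}, {"tx": 0, "ty": 0, "tz": 0, "wx": -0.1, "wy": 0, "wz": 0, "jaw": -0.6}, {"tx": 0, "ty": 0, "tz": 0, "wx": -0.1, "wy": 0, "wz": 0, "jaw": -0.6}, {"tx": 0, "ty": 0, "tz": 0, "wx": -0.05, "wy": 0, "wz": 0, "jaw": -0.6}, {"tx": 0, "ty": 0, "tz": 0, "wx": 0, "wy": 0, "wz": 0, "jaw": -0.6}]}}

```text
time: 19.35
tool_pos: [583.7, -33.0, 141.5]
tcp_rot: [1.499, 1.569, 0.531]
contact_force: [-0.4, 3.1, 5.8]
grip_width: 40.2
```

```bash
python3 - <<'E'
from h import *
goal(583.8,-33.8,140,-115.7)
t=imaging.capture('top'); crop(t,230,60,530,300,2.6,'pics/m_t.png')
E
```

```text
t 19.35 tcp [583.7 -33.  141.5] grip 40.2 F [-0.4  3.1  5.8]
R cols x,y,z [[0.001, 0.824, 0.567], [0.001, 0.567, -0.824], [-1.0, 0.002, 0.0]] q [-1.880e-01  5.490e-01  1.503e+00  1.000e-03  1.088e+00  7.790e-01]
az now -55.44 wx total 1.0517 | cm tx 0.15 ty 0.04 tz 0.07 dist 2 rows 1 | tilt err [0.0014 0.0008 0.    ]
```

View pics/m_t.png

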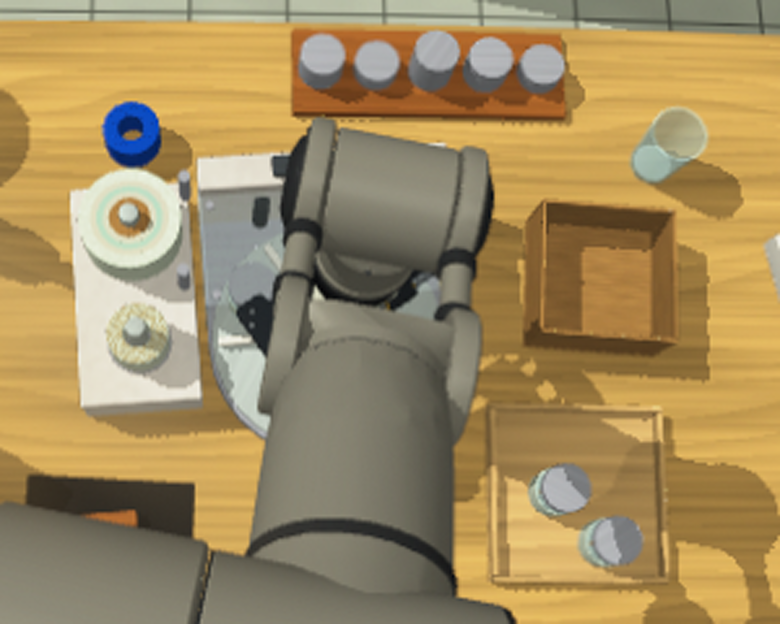

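Request:
{"op": "arm_command", "data": {"plan": [{"tx": 0, "ty": 0, "tz": 0, "wx": -0.11, "wy": 0, "wz": 0, "jaw": -0.6}, {"tx": 0, "ty": 0, "tz": 0, "wx": -0.11, "wy": 0, "wz": 0, "jaw": -0.6}, {"tx": 0, "ty": 0, "tz": 0, "wx": -0.11, "wy": 0, "wz": 0, "jaw": -0.6}, {"tx": 0, "ty": 0, "tz": 0, "wx": -0.11, "wy": 0, "wz": 0, "jaw": -0.6}, {"tx": 0, "ty": 0, "tz": 0, "wx": -0.11, "wy": 0, "wz": 0, "jaw": -0.6}, {"tx": 0, "ty": 0, "tz": 0, "wx": -0.11, "wy": 0, "wz": 0, "jaw": -0.6}, {"tx": 0, "ty": 0, "tz": 0, "wx": -0.11, "wy": 0, "wz": 0, "jaw": -0.6}, {"tx": 0, "ty": 0, "tz": 0, "wx": -0.11, "wy": 0, "wz": 0, "jaw": -0.6}, {"tx": 0, "ty": 0, "tz": 0, "wx": -0.11, "wy": 0, "wz": 0, "jaw": -0.6}, {"tx": 0, "ty": 0, "tz": 0, "wx": -0.11, "wy": 0, "wz": 0, "jaw": -0.6}, {"tx": 0, "ty": 0, "tz": 0, "wx": -0.11, "wy": 0, "wz": 0, "jaw": -0.6}, {"tx": 0, "ty": 0, "tz": 0, "wx": -0.11, "wy": 0, "wz": 0, "jaw": -0.6}, {"tx": 0, "ty": 0, "tz": 0, "wx": -0.11, "wy": 0, "wz": 0, "jaw": -0.6}, {"tx": 0, "ty": 0, "tz": 0, "wx": -0.11, "wy": 0, "wz": 0, "jaw": -0.6}, {"tx": 0, "ty": 0, "tz": 0, "wx": -0.11, "wy": 0, "wz": 0, "jaw": -0.6}, {"tx": 0, "ty": 0, "tz": 0, "wx": -0.11, "wy": 0, "wz": 0, "jaw": -0.6}, {"tx": 0, "ty": 0, "tz": 0, "wx": -0.11, "wy": 0, "wz": 0, "jaw": -0.6}, {"tx": 0, "ty": 0, "tz": 0, "wx": -0.11, "wy": 0, "wz": 0, "jaw": -0.6}, {"tx": 0, "ty": 0, "tz": 0, "wx": -0.11, "wy": 0, "wz": 0, "jaw": -0.6}, {"tx": 0, "ty": 0, "tz": 0, "wx": 0, "wy": 0, "wz": 0, "jaw": -0.6}]}}

```text
time: 21.4
tool_pos: [582.2, -33.1, 141.4]
tcp_rot: [1.724, 1.569, 2.849]
contact_force: [-7.1, 2.6, 9.9]
grip_width: 39.7
```

```bash
python3 - <<'E'
from h import *
goal(583.8,-33.8,140,64.3)
E
```

```text
t 21.4 tcp [582.2 -33.1 141.4] grip 39.7 F [-7.1  2.6  9.9]
R cols x,y,z [[-0.002, -0.902, 0.432], [0.001, 0.432, 0.902], [-1.0, 0.002, -0.0]] q [-0.188  0.549  1.504  0.     1.091 -1.313]
az now 64.42 wx total 0.0021 | cm tx 0.14 ty -0.17 tz 0.00 dist 2 rows 1 | tilt err [-0.0021  0.0006  0.    ]
```

Request:
{"op": "arm_command", "data": {"plan": [{"tx": 0, "ty": 0, "tz": 0, "wx": 0, "wy": 0, "wz": 0, "jaw": 0.5}, {"tx": 0, "ty": 0, "tz": 0, "wx": 0, "wy": 0, "wz": 0, "jaw": 0.5}, {"tx": 0, "ty": 0, "tz": 0, "wx": 0, "wy": 0, "wz": 0, "jaw": 0.5}, {"tx": -3, "ty": 0, "tz": 0, "wx": 0, "wy": 0, "wz": 0, "jaw": 0.5}, {"tx": -4, "ty": 0, "tz": 0, "wx": 0, "wy": 0, "wz": 0, "jaw": 0.5}, {"tx": -2, "ty": 0, "tz": 0, "wx": -0.13, "wy": 0, "wz": 0, "jaw": 0.5}, {"tx": 0, "ty": 0, "tz": 0, "wx": -0.13, "wy": 0, "wz": 0, "jaw": 0.5}, {"tx": 0, "ty": 0, "tz": 0, "wx": -0.13, "wy": 0, "wz": 0, "jaw": 0.5}, {"tx": 0, "ty": 0, "tz": 0, "wx": -0.13, "wy": 0, "wz": 0, "jaw": 0.5}, {"tx": 0, "ty": 0, "tz": 0, "wx": 0, "wy": 0, "wz": 0, "jaw": 0.5}, {"tx": 0, "ty": 0, "tz": 0, "wx": 0, "wy": 0, "wz": 0, "jaw": 0.5}]}}

```text
time: 22.5
tool_pos: [583.4, -33.6, 230.4]
tcp_rot: [1.516, 1.571, -3.129]
contact_force: [-0.9, -0.3, -0.4]
grip_width: 68.8
```

```bash
python3 - <<'E'
from h import *
goal(498,-39.6,230,94.3)
im=imaging.capture('wrist'); cv2.imwrite('pics/n_w.png',im)
E
```

```text
t 22.5 tcp [583.4 -33.6 230.4] grip 68.8 F [-0.9 -0.3 -0.4]
R cols x,y,z [[-0.0, -0.998, -0.067], [-0.0, -0.067, 0.998], [-1.0, 0.0, 0.0]] q [-0.189  0.465  1.383 -0.     1.293 -1.826]
az now 93.82 wx total -0.0084 | cm tx 0.04 ty 8.56 tz 0.05 dist 86 rows 3 | tilt err [-0.0003 -0.      0.    ]
```

View pics/n_w.png

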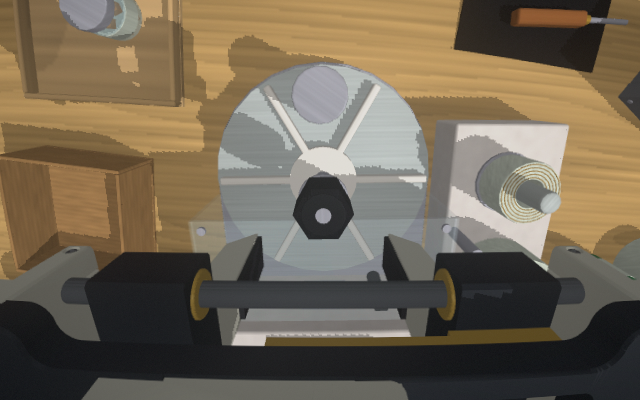

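```bash
python3 - <<'E'
from h import *
W=cam('wrist'); print(onz(W,[(320,95)],96).round(1), onz(W,[(548,202)],132).round(1), onz(W,[(520,187)],104).round(1))
E
```

```text
[[497.1 -40.6  96. ]] [[567.4 154.1 132. ]] [[562.9 145.7 104. ]]
```

Request:
{"op": "arm_command", "data": {"plan": [{"tx": 0, "ty": 2.8, "tz": 0, "wx": 0, "wy": 0, "wz": 0, "jaw": 0.5}, {"tx": 0, "ty": 3.8, "tz": 0, "wx": 0, "wy": 0, "wz": 0, "jaw": 0.5}, {"tx": 0, "ty": 2, "tz": 0, "wx": 0, "wy": 0, "wz": 0, "jaw": 0.5}, {"tx": 3, "ty": 0, "tz": 0, "wx": 0, "wy": 0, "wz": 0, "jaw": 0.5}, {"tx": 3.5, "ty": 0, "tz": 0, "wx": 0, "wy": 0, "wz": 0, "jaw": 0.5}, {"tx": 3.5, "ty": 0, "tz": 0, "wx": 0, "wy": 0, "wz": 0, "jaw": 0.5}, {"tx": 3, "ty": 0, "tz": 0, "wx": 0, "wy": 0, "wz": 0, "jaw": 0.5}, {"tx": 2.3, "ty": 0, "tz": 0, "wx": 0, "wy": 0, "wz": 0, "jaw": 0.5}, {"tx": 0, "ty": 0, "tz": 0, "wx": 0, "wy": 0, "wz": 0, "jaw": 0.5}, {"tx": 0, "ty": 0, "tz": 0, "wx": 0, "wy": 0, "wz": 0, "jaw": 0.5}, {"tx": 0, "ty": 0, "tz": 0, "wx": 0, "wy": 0, "wz": 0, "jaw": -0.5}, {"tx": 0, "ty": 0, "tz": 0, "wx": 0, "wy": 0, "wz": 0, "jaw": -0.5}, {"tx": 0, "ty": 0, "tz": 0, "wx": 0, "wy": 0, "wz": 0, "jaw": -0.5}, {"tx": 0, "ty": 0, "tz": 0, "wx": 0, "wy": 0, "wz": 0, "jaw": -0.5}, {"tx": 0, "ty": 0, "tz": 0, "wx": 0, "wy": 0, "wz": 0, "jaw": -0.5}]}}

```text
time: 24.05
tool_pos: [498.3, -40.0, 78.6]
tcp_rot: [-1.984, 1.569, -0.343]
contact_force: [-0.9, -0.6, 7.0]
grip_width: 48.1
```

Request:
{"op": "arm_command", "data": {"plan": [{"tx": -1, "ty": 0, "tz": 0, "wx": 0, "wy": 0, "wz": 0, "jaw": -0.5}, {"tx": -2, "ty": 0, "tz": 0, "wx": 0, "wy": 0, "wz": 0, "jaw": -0.5}, {"tx": -3, "ty": 0, "tz": 0, "wx": 0, "wy": 0, "wz": 0, "jaw": -0.5}, {"tx": -3, "ty": 0, "tz": 0, "wx": 0, "wy": 0, "wz": 0, "jaw": -0.5}, {"tx": 0, "ty": 0, "tz": 0, "wx": 0, "wy": 0, "wz": 0, "jaw": -0.5}, {"tx": 0, "ty": 0, "tz": 0, "wx": 0, "wy": 0, "wz": 0, "jaw": -0.5}]}}

```text
time: 24.65
tool_pos: [497.5, -39.6, 168.1]
tcp_rot: [-1.863, 1.57, -0.222]
contact_force: [-0.7, -0.1, -2.8]
grip_width: 47.9
```

```bash
python3 - <<'E'
from h import *
goal(474,-311,168,93)
E
```

```text
t 24.65 tcp [497.5 -39.6 168.1] grip 47.9 F [-0.7 -0.1 -2.8]
R cols x,y,z [[0.001, -0.998, -0.07], [-0.0, -0.07, 0.998], [-1.0, -0.001, -0.0]] q [-0.233  0.378  1.714  0.     1.049 -1.874]
az now 94.03 wx total 0.0179 | cm tx 0.01 ty 3.77 tz -26.98 dist 272 rows 8 | tilt err [ 0.0009 -0.0002  0.    ]
```

Request:
{"op": "arm_command", "data": {"plan": [{"tx": 0, "ty": 0.27, "tz": -1.98, "wx": 0.018, "wy": 0, "wz": 0, "jaw": -0.5}, {"tx": 0, "ty": 0.5, "tz": -3.5, "wx": 0, "wy": 0, "wz": 0, "jaw": -0.5}, {"tx": 0, "ty": 0.5, "tz": -3.5, "wx": 0, "wy": 0, "wz": 0, "jaw": -0.5}, {"tx": 0, "ty": 0.5, "tz": -3.5, "wx": 0, "wy": 0, "wz": 0, "jaw": -0.5}, {"tx": 0, "ty": 0.5, "tz": -3.5, "wx": 0, "wy": 0, "wz": 0, "jaw": -0.5}, {"tx": 0, "ty": 0.5, "tz": -3.5, "wx": 0, "wy": 0, "wz": 0, "jaw": -0.5}, {"tx": 0, "ty": 0.5, "tz": -3.5, "wx": 0, "wy": 0, "wz": 0, "jaw": -0.5}, {"tx": 0, "ty": 0.5, "tz": -3, "wx": 0, "wy": 0, "wz": 0, "jaw": -0.5}, {"tx": 0, "ty": 0, "tz": -1, "wx": 0, "wy": 0, "wz": 0, "jaw": -0.5}, {"tx": 0, "ty": 0, "tz": 0, "wx": 0, "wy": 0, "wz": 0, "jaw": -0.5}, {"tx": 0, "ty": 0, "tz": 0, "wx": 0, "wy": 0, "wz": 0, "jaw": -0.5}]}}

```text
time: 25.75
tool_pos: [474.1, -309.8, 166.7]
tcp_rot: [0.628, 1.568, 2.252]
contact_force: [-0.2, 0.5, -0.8]
grip_width: 48.2
```

```bash
python3 - <<'E'
from h import *
goal(474,-311,50,93)
im=imaging.capture('wrist'); cv2.imwrite('pics/o_w.png',im)
t=imaging.capture('top'); crop(t,390,180,520,300,4,'pics/o_t.png')
E
```

```text
t 25.75 tcp [ 474.1 -309.8  166.7] grip 48.2 F [-0.2  0.5 -0.8]
R cols x,y,z [[-0.002, -0.999, -0.052], [0.002, -0.052, 0.999], [-1.0, 0.001, 0.002]] q [-0.714  0.493  1.525  0.     1.126 -2.338]
az now 93.0 wx total -0.0 | cm tx 11.67 ty 0.01 tz -0.12 dist 117 rows 4 | tilt err [-0.0016  0.002   0.    ]
```

View pics/o_w.png

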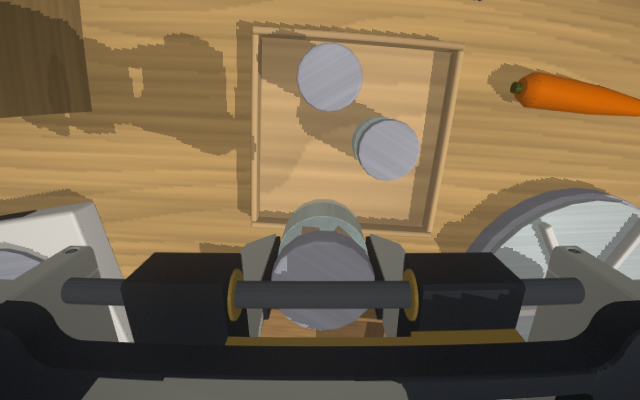

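Request:
{"op": "arm_command", "data": {"plan": [{"tx": 3, "ty": 0, "tz": 0, "wx": 0, "wy": 0, "wz": 0, "jaw": -0.5}, {"tx": 3, "ty": 0, "tz": 0, "wx": 0, "wy": 0, "wz": 0, "jaw": -0.5}, {"tx": 2.5, "ty": 0, "tz": 0, "wx": 0, "wy": 0, "wz": 0, "jaw": -0.5}, {"tx": 1.5, "ty": 0, "tz": 0, "wx": 0, "wy": 0, "wz": 0, "jaw": -0.5}, {"tx": 0.8, "ty": 0, "tz": 0, "wx": 0, "wy": 0, "wz": 0, "jaw": -0.5}, {"tx": 0.4, "ty": 0, "tz": 0, "wx": 0, "wy": 0, "wz": 0, "jaw": -0.5}, {"tx": 0.2, "ty": 0, "tz": 0, "wx": 0, "wy": 0, "wz": 0, "jaw": -0.5}, {"tx": 0.1, "ty": 0, "tz": 0, "wx": 0, "wy": 0, "wz": 0, "jaw": -0.5}, {"tx": 0.1, "ty": 0, "tz": 0, "wx": 0, "wy": 0, "wz": 0, "jaw": -0.5}, {"tx": 0.1, "ty": 0, "tz": 0, "wx": 0, "wy": 0, "wz": 0, "jaw": -0.5}, {"tx": 0, "ty": 0, "tz": 0, "wx": 0, "wy": 0, "wz": 0, "jaw": -0.5}, {"tx": 0, "ty": 0, "tz": 0, "wx": 0, "wy": 0, "wz": 0, "jaw": -0.5}]}}

```text
time: 27.05
tool_pos: [474.4, -311.2, 50.8]
tcp_rot: [-2.432, 1.57, -0.809]
contact_force: [-0.6, -0.8, -1.0]
grip_width: 48.1
```

Request:
{"op": "arm_command", "data": {"plan": [{"tx": 0.1, "ty": 0, "tz": 0, "wx": 0, "wy": 0, "wz": 0, "jaw": -0.5}, {"tx": 0.05, "ty": 0, "tz": 0, "wx": 0, "wy": 0, "wz": 0, "jaw": -0.5}, {"tx": 0, "ty": 0, "tz": 0, "wx": 0, "wy": 0, "wz": 0, "jaw": -0.5}, {"tx": 0, "ty": 0, "tz": 0, "wx": 0, "wy": 0, "wz": 0, "jaw": -0.5}]}}

```text
time: 27.45
tool_pos: [474.4, -311.2, 50.7]
tcp_rot: [-2.54, 1.57, -0.917]
contact_force: [-4.1, 3.1, 11.1]
grip_width: 47.8
```

Request:
{"op": "arm_command", "data": {"plan": [{"tx": -0.1, "ty": 0, "tz": 0, "wx": 0, "wy": 0, "wz": 0, "jaw": 0.2}, {"tx": 0, "ty": 0, "tz": 0, "wx": 0, "wy": 0, "wz": 0, "jaw": 0.5}, {"tx": 0, "ty": 0, "tz": 0, "wx": 0, "wy": 0, "wz": 0, "jaw": 0.5}, {"tx": 0, "ty": 0, "tz": 0, "wx": 0, "wy": 0, "wz": 0, "jaw": 0.5}, {"tx": -3, "ty": 0, "tz": 0, "wx": 0, "wy": 0, "wz": 0, "jaw": 0.5}, {"tx": -4, "ty": 0, "tz": 0, "wx": 0, "wy": 0, "wz": 0, "jaw": 0.65}, {"tx": -5, "ty": 0, "tz": 0, "wx": 0, "wy": 0, "wz": 0, "jaw": 0.65}, {"tx": -5, "ty": 0, "tz": 0, "wx": 0, "wy": 0, "wz": 0, "jaw": 0.65}, {"tx": -3, "ty": 0, "tz": 0, "wx": 0.1, "wy": 0, "wz": 0, "jaw": 0.65}, {"tx": 0, "ty": 0, "tz": 0, "wx": 0.1, "wy": 0, "wz": 0, "jaw": 0.65}, {"tx": 0, "ty": 0, "tz": 0, "wx": 0.1, "wy": 0, "wz": 0, "jaw": 0.65}, {"tx": 0, "ty": 0, "tz": 0, "wx": 0.1, "wy": 0, "wz": 0, "jaw": 0.65}, {"tx": 0, "ty": 0, "tz": 0, "wx": 0, "wy": 0, "wz": 0, "jaw": 0.65}]}}

```text
time: 28.75
tool_pos: [474.3, -311.0, 250.0]
tcp_rot: [1.275, 1.571, 2.497]
contact_force: [-0.0, -0.4, 0.0]
grip_width: 76.0
```

```bash
python3 - <<'E'
from h import *
goal(568.3,155,230,70)
im=imaging.capture('wrist'); cv2.imwrite('pics/p_w.png',im)
E
```

```text
t 28.75 tcp [ 474.3 -311.   250. ] grip 76.0 F [-0.  -0.4  0. ]
R cols x,y,z [[-0.0, -0.94, 0.342], [0.0, 0.342, 0.94], [-1.0, 0.0, 0.0]] q [-0.716  0.419  1.403 -0.     1.32  -1.938]
az now 70.02 wx total 0.0004 | cm tx 2.00 ty 7.11 tz 47.01 dist 476 rows 13 | tilt err [-0.0002  0.0001  0.    ]
```

View pics/p_w.png

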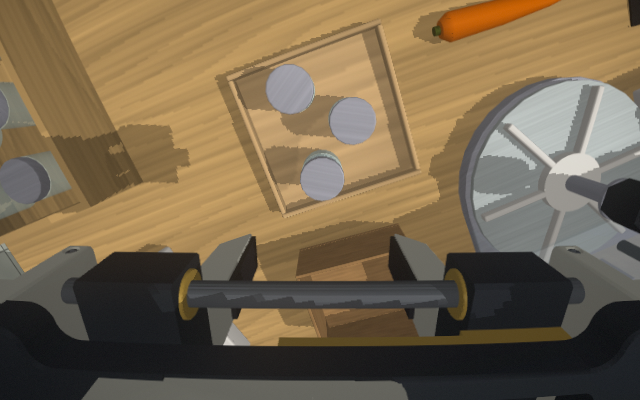

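Request:
{"op": "arm_command", "data": {"plan": [{"tx": 0, "ty": 0.59, "tz": 3.92, "wx": 0, "wy": 0, "wz": 0, "jaw": 0.65}, {"tx": 0, "ty": 0.59, "tz": 3.92, "wx": 0, "wy": 0, "wz": 0, "jaw": 0.65}, {"tx": 0, "ty": 0.59, "tz": 3.92, "wx": 0, "wy": 0, "wz": 0, "jaw": 0.65}, {"tx": 0, "ty": 0.59, "tz": 3.92, "wx": 0, "wy": 0, "wz": 0, "jaw": 0.65}, {"tx": 0, "ty": 0.59, "tz": 3.92, "wx": 0, "wy": 0, "wz": 0, "jaw": 0.65}, {"tx": 0, "ty": 0.59, "tz": 3.92, "wx": 0, "wy": 0, "wz": 0, "jaw": 0.65}, {"tx": 0, "ty": 0.59, "tz": 3.92, "wx": 0, "wy": 0, "wz": 0, "jaw": 0.65}, {"tx": 0, "ty": 0.59, "tz": 3.92, "wx": 0, "wy": 0, "wz": 0, "jaw": 0.65}, {"tx": 0, "ty": 0.59, "tz": 3.92, "wx": 0, "wy": 0, "wz": 0, "jaw": 0.65}, {"tx": 0, "ty": 0.59, "tz": 3.92, "wx": 0, "wy": 0, "wz": 0, "jaw": 0.65}, {"tx": 0, "ty": 0.6, "tz": 3.9, "wx": 0, "wy": 0, "wz": 0, "jaw": 0.65}, {"tx": 0, "ty": 0.6, "tz": 3.9, "wx": 0, "wy": 0, "wz": 0, "jaw": 0.65}, {"tx": 0, "ty": 0, "tz": 0, "wx": 0, "wy": 0, "wz": 0, "jaw": 0.65}, {"tx": 0, "ty": 0, "tz": 0, "wx": 0, "wy": 0, "wz": 0, "jaw": 0.65}, {"tx": 0, "ty": 0, "tz": 0, "wx": 0, "wy": 0, "wz": 0, "jaw": 0.65}]}}

```text
time: 30.3
tool_pos: [567.7, 154.1, 249.9]
tcp_rot: [2.728, 1.57, -2.332]
contact_force: [0.0, -0.5, -0.2]
grip_width: 75.9
```

```bash
python3 - <<'E'
from h import *
goal(568.3,155,95,70)
im=imaging.capture('wrist'); crop(im,100,0,540,330,1.8,'pics/q_w.png')
E
```

```text
t 30.3 tcp [567.7 154.1 249.9] grip 75.9 F [ 0.  -0.5 -0.2]
R cols x,y,z [[-0.001, -0.94, 0.34], [-0.001, 0.34, 0.94], [-1.0, 0.0, -0.001]] q [ 1.350e-01  4.590e-01  1.340e+00 -1.000e-03  1.344e+00 -1.088e+00]
az now 70.11 wx total 0.0019 | cm tx 15.49 ty -0.03 tz 0.10 dist 155 rows 5 | tilt err [-0.0006 -0.0006  0.    ]
```

View pics/q_w.png

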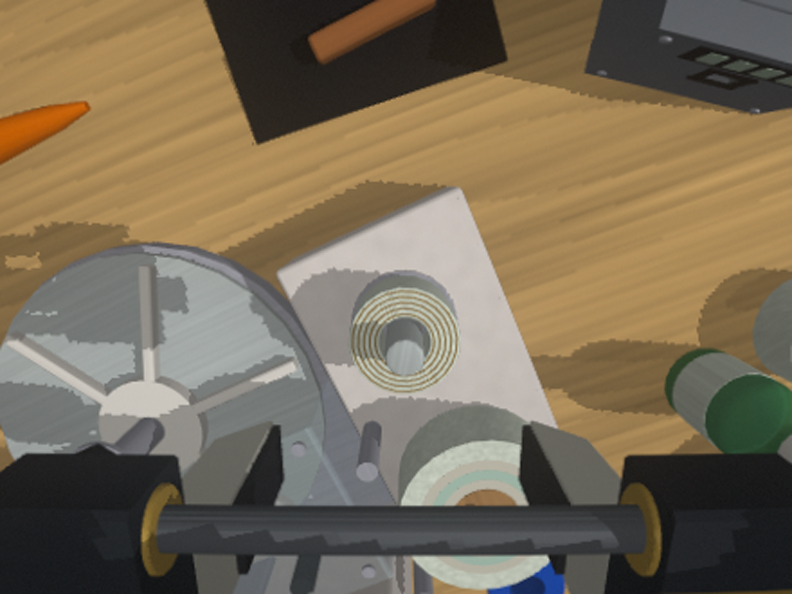

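```bash
python3 - <<'E'
from h import *
W=cam('wrist'); print(onz(W,[(325,198.5)],132).round(1),onz(W,[(325.6,189)],104).round(1), onz(W,[(404.,0)],110))
E
```

```text
[[567.9 157.  132. ]] [[567.6 157.9 104. ]] [[439.04434949 271.31147498 110.        ]]
```

Request:
{"op": "arm_command", "data": {"plan": [{"tx": 3.5, "ty": 0.05, "tz": 0.2, "wx": 0, "wy": 0, "wz": 0, "jaw": 0.65}, {"tx": 4, "ty": 0, "tz": 0, "wx": 0, "wy": 0, "wz": 0, "jaw": 0.65}, {"tx": 3, "ty": 0, "tz": 0, "wx": 0, "wy": 0, "wz": 0, "jaw": 0.65}, {"tx": 2.5, "ty": 0, "tz": 0, "wx": 0, "wy": 0, "wz": 0, "jaw": 0.65}, {"tx": 2.4, "ty": 0, "tz": 0, "wx": 0, "wy": 0, "wz": 0, "jaw": 0.65}, {"tx": 0, "ty": 0, "tz": 0, "wx": 0, "wy": 0, "wz": 0, "jaw": 0.65}, {"tx": 0, "ty": 0, "tz": 0, "wx": 0, "wy": 0, "wz": 0, "jaw": 0.65}]}}

```text
time: 31.05
tool_pos: [568.3, 156.1, 96.6]
tcp_rot: [-2.79, 1.571, -1.568]
contact_force: [0.2, 0.0, 1.1]
grip_width: 75.5
```

```bash
python3 - <<'E'
from h import *
state()
im=imaging.capture('wrist'); cv2.imwrite('pics/r_w.png',im)
E
```

```text
t 31.05 tcp [568.3 156.1  96.6] grip 75.5 F [0.2 0.  1.1]
R cols x,y,z [[0.0, -0.94, 0.342], [-0.0, 0.342, 0.94], [-1.0, -0.0, -0.0]] q [ 0.138  0.611  1.532 -0.     0.998 -1.084]
```

View pics/r_w.png

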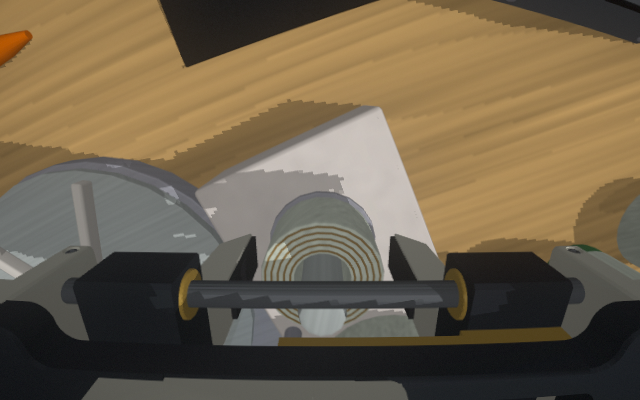

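Request:
{"op": "arm_command", "data": {"plan": [{"tx": 0, "ty": 0, "tz": 0, "wx": 0, "wy": 0, "wz": 0, "jaw": -0.2}, {"tx": 0, "ty": 0, "tz": 0, "wx": 0, "wy": 0, "wz": 0, "jaw": -0.2}, {"tx": 0, "ty": 0, "tz": 0, "wx": 0, "wy": 0, "wz": 0, "jaw": -0.2}, {"tx": 0, "ty": 0, "tz": 0, "wx": 0, "wy": 0, "wz": 0, "jaw": -0.2}, {"tx": -1, "ty": 0, "tz": 0, "wx": 0, "wy": 0, "wz": 0, "jaw": -0.2}, {"tx": -2, "ty": 0, "tz": 0, "wx": 0, "wy": 0, "wz": 0, "jaw": -0.2}, {"tx": -2.5, "ty": 0, "tz": 0, "wx": 0, "wy": 0, "wz": 0, "jaw": -0.2}, {"tx": -3, "ty": 0, "tz": 0, "wx": 0, "wy": 0, "wz": 0, "jaw": -0.2}, {"tx": -3, "ty": 0, "tz": 0, "wx": 0, "wy": 0, "wz": 0, "jaw": -0.2}, {"tx": -3, "ty": 0, "tz": 0, "wx": 0, "wy": 0, "wz": 0, "jaw": -0.2}, {"tx": -2, "ty": 0, "tz": 0, "wx": 0, "wy": 0, "wz": 0, "jaw": -0.2}, {"tx": 0, "ty": 0, "tz": 0, "wx": 0, "wy": 0, "wz": 0, "jaw": -0.2}, {"tx": 0, "ty": 0, "tz": 0, "wx": 0, "wy": 0, "wz": 0, "jaw": -0.2}]}}

```text
time: 32.4
tool_pos: [567.7, 157.0, 260.7]
tcp_rot: [2.142, 1.57, -2.918]
contact_force: [-0.8, 0.9, -2.2]
grip_width: 58.9
```

```bash
python3 - <<'E'
from h import *
goal(645,-316,262,86.5)
im=imaging.capture('wrist'); cv2.imwrite('pics/s_w.png',im)
E
```

```text
t 32.4 tcp [567.7 157.  260.7] grip 58.9 F [-0.8  0.9 -2.2]
R cols x,y,z [[-0.0, -0.94, 0.341], [-0.0, 0.341, 0.94], [-1.0, 0.0, -0.0]] q [ 0.14   0.453  1.319 -0.     1.37  -1.083]
az now 70.08 wx total -0.2866 | cm tx -0.13 ty -10.60 tz -46.74 dist 479 rows 13 | tilt err [-0.0003 -0.0001  0.    ]
```

View pics/s_w.png

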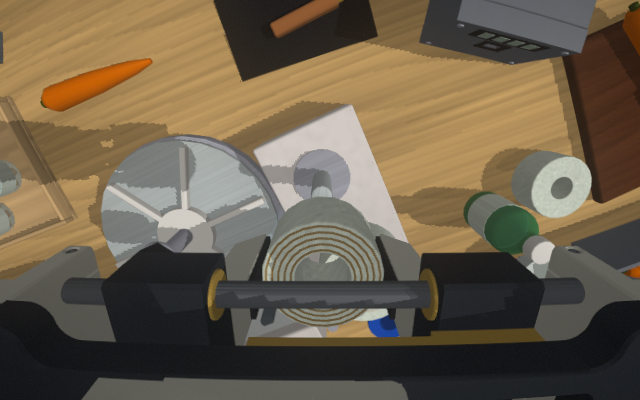

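Request:
{"op": "arm_command", "data": {"plan": [{"tx": 0, "ty": 0, "tz": 0, "wx": -0.143, "wy": 0, "wz": 0, "jaw": -0.2}, {"tx": 0, "ty": 0, "tz": 0, "wx": -0.143, "wy": 0, "wz": 0, "jaw": -0.2}, {"tx": 0, "ty": -0.883, "tz": -3.9, "wx": 0, "wy": 0, "wz": 0, "jaw": -0.2}, {"tx": 0, "ty": -0.883, "tz": -3.9, "wx": 0, "wy": 0, "wz": 0, "jaw": -0.2}, {"tx": 0, "ty": -0.883, "tz": -3.9, "wx": 0, "wy": 0, "wz": 0, "jaw": -0.2}, {"tx": 0, "ty": -0.883, "tz": -3.9, "wx": 0, "wy": 0, "wz": 0, "jaw": -0.2}, {"tx": 0, "ty": -0.883, "tz": -3.9, "wx": 0, "wy": 0, "wz": 0, "jaw": -0.2}, {"tx": 0, "ty": -0.883, "tz": -3.9, "wx": 0, "wy": 0, "wz": 0, "jaw": -0.2}, {"tx": 0, "ty": -0.883, "tz": -3.9, "wx": 0, "wy": 0, "wz": 0, "jaw": -0.2}, {"tx": 0, "ty": -0.883, "tz": -3.9, "wx": 0, "wy": 0, "wz": 0, "jaw": -0.2}, {"tx": 0, "ty": -0.883, "tz": -3.9, "wx": 0, "wy": 0, "wz": 0, "jaw": -0.2}, {"tx": 0, "ty": -0.883, "tz": -3.9, "wx": 0, "wy": 0, "wz": 0, "jaw": -0.2}, {"tx": 0, "ty": -0.883, "tz": -3.9, "wx": 0, "wy": 0, "wz": 0, "jaw": -0.2}, {"tx": 0, "ty": -0.883, "tz": -3.9, "wx": 0, "wy": 0, "wz": 0, "jaw": -0.2}, {"tx": 0, "ty": 0, "tz": 0, "wx": 0, "wy": 0, "wz": 0, "jaw": -0.2}, {"tx": 0, "ty": 0, "tz": 0, "wx": 0, "wy": 0, "wz": 0, "jaw": -0.2}, {"tx": 0, "ty": 0, "tz": 0, "wx": 0, "wy": 0, "wz": 0, "jaw": -0.2}]}}

```text
time: 34.15
tool_pos: [644.7, -315.4, 259.9]
tcp_rot: [0.909, 1.568, 2.419]
contact_force: [-0.7, 0.1, -1.3]
grip_width: 59.2
```

```bash
python3 - <<'E'
from h import *
goal(645,-316,40,86.5)
im=imaging.capture('wrist'); cv2.imwrite('pics/u_w.png',im)
E
```

```text
t 34.15 tcp [ 644.7 -315.4  259.9] grip 59.2 F [-0.7  0.1 -1.3]
R cols x,y,z [[-0.002, -0.998, 0.061], [0.002, 0.061, 0.998], [-1.0, 0.002, 0.001]] q [-0.562  0.723  0.848  0.     1.573 -2.072]
az now 86.51 wx total 0.0001 | cm tx 21.99 ty -0.03 tz -0.06 dist 220 rows 6 | tilt err [-0.0018  0.0016  0.    ]
```

View pics/u_w.png

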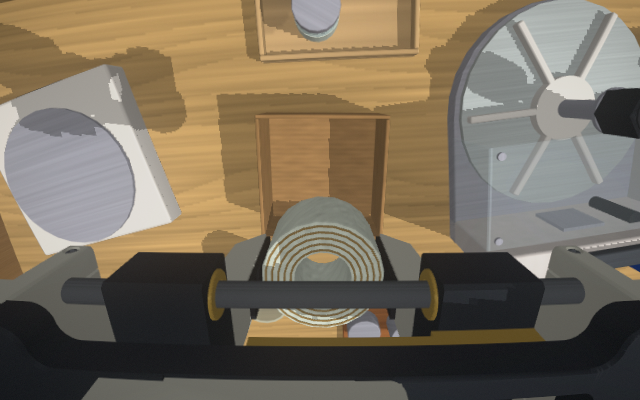

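```bash
python3 - <<'E'
from h import *
W=cam('wrist'); print(onz(W,[(257,115),(388,115)],70).round(1))
E
```

```text
[[ 572.7 -377.3   70. ]
 [ 581.1 -242.2   70. ]]
```

Request:
{"op": "arm_command", "data": {"plan": [{"tx": 3, "ty": 0, "tz": 0, "wx": 0, "wy": 0, "wz": 0, "jaw": -0.2}, {"tx": 4, "ty": 0, "tz": 0, "wx": 0, "wy": 0, "wz": 0, "jaw": -0.2}, {"tx": 4, "ty": 0, "tz": 0, "wx": 0, "wy": 0, "wz": 0, "jaw": -0.2}, {"tx": 3.5, "ty": 0, "tz": 0, "wx": 0, "wy": 0, "wz": 0, "jaw": -0.2}, {"tx": 3, "ty": 0, "tz": 0, "wx": 0, "wy": 0, "wz": 0, "jaw": -0.2}, {"tx": 2.5, "ty": 0, "tz": 0, "wx": 0, "wy": 0, "wz": 0, "jaw": -0.2}, {"tx": 1.8, "ty": 0, "tz": 0, "wx": 0, "wy": 0, "wz": 0, "jaw": -0.2}, {"tx": 0, "ty": 0, "tz": 0, "wx": 0, "wy": 0, "wz": 0, "jaw": -0.2}, {"tx": 0, "ty": 0, "tz": 0, "wx": 0, "wy": 0, "wz": 0, "jaw": -0.2}, {"tx": 0, "ty": 0, "tz": 0, "wx": 0, "wy": 0, "wz": 0, "jaw": -0.2}]}}

```text
time: 35.2
tool_pos: [645.9, -316.6, 45.2]
tcp_rot: [-2.089, 1.568, -0.579]
contact_force: [0.3, -0.5, -0.2]
grip_width: 58.9
```

Request:
{"op": "arm_command", "data": {"plan": [{"tx": 0.3, "ty": 0, "tz": 0, "wx": 0, "wy": 0, "wz": 0, "jaw": -0.2}, {"tx": 0.3, "ty": 0, "tz": 0, "wx": 0, "wy": 0, "wz": 0, "jaw": -0.2}, {"tx": 0, "ty": 0, "tz": 0, "wx": 0, "wy": 0, "wz": 0, "jaw": -0.2}, {"tx": 0, "ty": 0, "tz": 0, "wx": 0, "wy": 0, "wz": 0, "jaw": -0.2}, {"tx": 0, "ty": 0, "tz": 0, "wx": 0, "wy": 0, "wz": 0, "jaw": 0.55}, {"tx": 0, "ty": 0, "tz": 0, "wx": 0, "wy": 0, "wz": 0, "jaw": 0.55}, {"tx": 0, "ty": 0, "tz": 0, "wx": 0, "wy": 0, "wz": 0, "jaw": 0.55}, {"tx": -2, "ty": 0, "tz": 0, "wx": 0, "wy": 0, "wz": 0, "jaw": 0.55}, {"tx": -3, "ty": 0, "tz": 0, "wx": 0, "wy": 0, "wz": 0, "jaw": 0.55}, {"tx": -4, "ty": 0, "tz": 0, "wx": 0, "wy": 0, "wz": 0, "jaw": 0.55}, {"tx": -4, "ty": 0, "tz": 0, "wx": 0, "wy": 0, "wz": 0, "jaw": 0.55}, {"tx": -4, "ty": 0, "tz": 0, "wx": 0, "wy": 0, "wz": 0, "jaw": 0.55}, {"tx": -4, "ty": 0, "tz": 0, "wx": 0, "wy": 0, "wz": 0, "jaw": 0.55}, {"tx": 0, "ty": 0, "tz": 0, "wx": 0, "wy": 0, "wz": 0, "jaw": 0.55}, {"tx": 0, "ty": 0, "tz": 0, "wx": 0, "wy": 0, "wz": 0, "jaw": 0.55}]}}

```text
time: 36.7
tool_pos: [645.1, -316.8, 248.3]
tcp_rot: [-2.096, 1.568, -0.587]
contact_force: [-0.8, -1.0, -0.9]
grip_width: 71.1
```

```bash
python3 - <<'E'
from h import *
state()
im=imaging.capture('top'); cv2.imwrite('pics/v_t.png',im)
im=imaging.capture('scene'); cv2.imwrite('pics/v_s.png',im)
E
```

```text
t 36.7 tcp [ 645.1 -316.8  248.3] grip 71.1 F [-0.8 -1.  -0.9]
R cols x,y,z [[0.002, -0.998, 0.062], [-0.001, 0.062, 0.998], [-1.0, -0.002, -0.001]] q [-0.563  0.725  0.874 -0.     1.54  -2.072]
```

View pics/v_t.png

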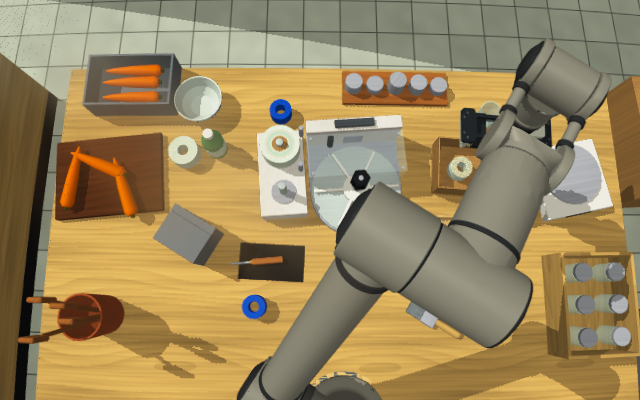

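View pics/v_s.png

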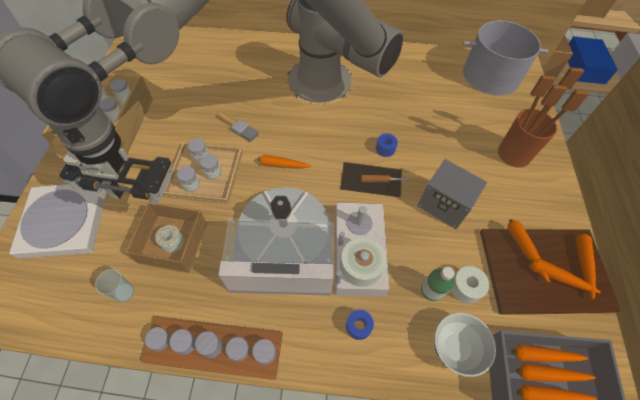

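Request:
{"op": "arm_command", "data": {"plan": [{"tx": 0, "ty": 0, "tz": 0, "wx": 0.142, "wy": 0, "wz": 0, "jaw": 0}, {"tx": 0, "ty": 0, "tz": 0, "wx": 0.142, "wy": 0, "wz": 0, "jaw": 0}, {"tx": 0, "ty": 0, "tz": 0, "wx": 0.142, "wy": 0, "wz": 0, "jaw": 0}, {"tx": 0, "ty": 0, "tz": 0, "wx": 0.142, "wy": 0, "wz": 0, "jaw": 0}, {"tx": 0, "ty": 0, "tz": 0, "wx": 0.142, "wy": 0, "wz": 0, "jaw": 0}, {"tx": 0, "ty": 0, "tz": 0, "wx": 0.142, "wy": 0, "wz": 0, "jaw": 0}, {"tx": 0, "ty": 0, "tz": 0, "wx": 0.142, "wy": 0, "wz": 0, "jaw": 0}, {"tx": 0, "ty": 0, "tz": 0, "wx": 0.142, "wy": 0, "wz": 0, "jaw": 0}, {"tx": 0, "ty": 0, "tz": 0, "wx": 0.142, "wy": 0, "wz": 0, "jaw": 0}, {"tx": 0, "ty": 0, "tz": 0, "wx": 0.142, "wy": 0, "wz": 0, "jaw": 0}, {"tx": 0, "ty": 0, "tz": 0, "wx": 0, "wy": 0, "wz": 0, "jaw": 0}]}}

```text
time: 37.9
tool_pos: [644.4, -316.3, 244.9]
tcp_rot: [2.502, 1.567, 2.589]
contact_force: [0.6, 0.4, 0.7]
grip_width: 45.7
```

```bash
python3 - <<'E'
from h import *
goal(405,95,210,5)
E
```

```text
t 37.9 tcp [ 644.4 -316.3  244.9] grip 45.7 F [0.6 0.4 0.7]
R cols x,y,z [[-0.003, -0.088, 0.996], [0.002, 0.996, 0.088], [-1.0, 0.002, -0.003]] q [-0.563  0.729  0.877 -0.     1.54  -0.651]
az now 5.03 wx total 0.0005 | cm tx 3.49 ty 43.06 tz -20.26 dist 477 rows 13 | tilt err [-0.0031  0.0019  0.    ]
```

Request:
{"op": "arm_command", "data": {"plan": [{"tx": 0, "ty": 3.59, "tz": -1.69, "wx": 0, "wy": 0, "wz": 0, "jaw": 0}, {"tx": 0, "ty": 3.59, "tz": -1.69, "wx": 0, "wy": 0, "wz": 0, "jaw": 0}, {"tx": 0, "ty": 3.59, "tz": -1.69, "wx": 0, "wy": 0, "wz": 0, "jaw": 0}, {"tx": 0, "ty": 3.59, "tz": -1.69, "wx": 0, "wy": 0, "wz": 0, "jaw": 0}, {"tx": 0, "ty": 3.59, "tz": -1.69, "wx": 0, "wy": 0, "wz": 0, "jaw": 0}, {"tx": 0, "ty": 3.59, "tz": -1.69, "wx": 0, "wy": 0, "wz": 0, "jaw": 0}, {"tx": 0, "ty": 3.59, "tz": -1.69, "wx": 0, "wy": 0, "wz": 0, "jaw": 0}, {"tx": 0, "ty": 3.59, "tz": -1.69, "wx": 0, "wy": 0, "wz": 0, "jaw": 0}, {"tx": 0.5, "ty": 3.59, "tz": -1.69, "wx": 0, "wy": 0, "wz": 0, "jaw": 0}, {"tx": 1, "ty": 3.59, "tz": -1.69, "wx": 0, "wy": 0, "wz": 0, "jaw": 0}, {"tx": 1, "ty": 3.59, "tz": -1.69, "wx": 0, "wy": 0, "wz": 0, "jaw": 0}, {"tx": 1, "ty": 3.59, "tz": -1.69, "wx": 0, "wy": 0, "wz": 0, "jaw": 0}, {"tx": 0, "ty": 0, "tz": 0, "wx": 0, "wy": 0, "wz": 0, "jaw": 0}, {"tx": 0, "ty": 0, "tz": 0, "wx": 0, "wy": 0, "wz": 0, "jaw": 0}, {"tx": 0, "ty": 0, "tz": 0, "wx": 0, "wy": 0, "wz": 0, "jaw": 0}]}}

```text
time: 39.4
tool_pos: [405.2, 93.9, 212.1]
tcp_rot: [-0.831, 1.57, -0.741]
contact_force: [-0.2, 0.2, 1.7]
grip_width: 45.7
```

```bash
python3 - <<'E'
from h import *
state()
im=imaging.capture('wrist'); cv2.imwrite('pics/x_w.png',im); crop(im,160,0,480,240,2.5,'pics/x_c.png')
E
```

```text
t 39.4 tcp [405.2  93.9 212.1] grip 45.7 F [-0.2  0.2  1.7]
R cols x,y,z [[0.0, -0.09, 0.996], [-0.0, 0.996, 0.09], [-1.0, -0.0, 0.0]] q [ 0.043  0.181  1.858 -0.     1.103 -0.047]
```

View pics/x_c.png

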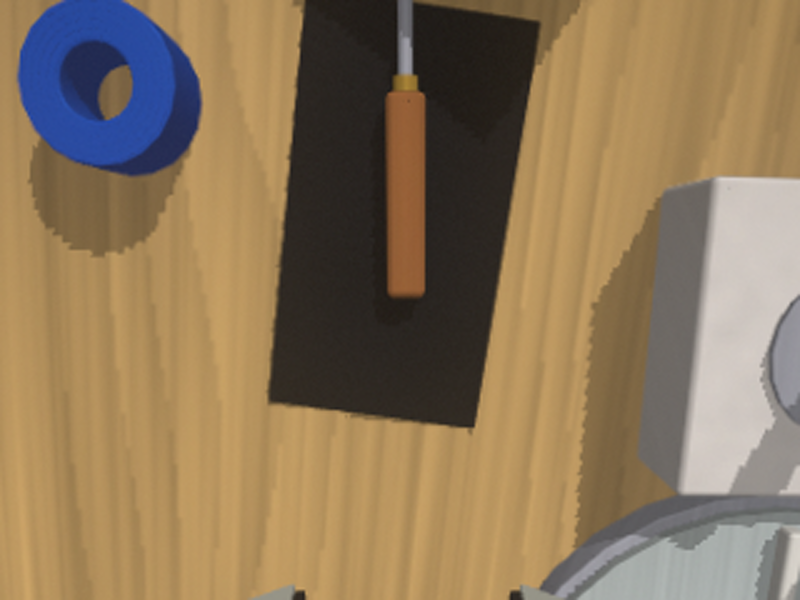

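```bash
python3 - <<'E'
from h import *
W=cam('wrist'); im=cv2.imread('pics/x_w.png')
f=lambda *p:[(160+a/2.5,b/2.5) for a,b in p]
P=onz(W,f((387,92),(424,92),(425,296),(388,296)),19); print(P.round(1))
c=P.mean(0); d=(P[0]+P[1]-P[2]-P[3])/2; print(c.round(1),np.linalg.norm(d),np.degrees(np.arctan2(d[1],d[0])))
print('pin base',onz(W,f((405,75),(403,2)),11).round(1))
goal(c[0],c[1],60,5)
E
```

```text
[[385.6 236.1  19. ]
 [400.  237.3  19. ]
 [407.7 159.4  19. ]
 [392.3 158.1  19. ]]
[396.4 197.7  19. ] 78.25624676259686 95.29562972309168
pin base [[391.9 244.4  11. ]
 [388.8 270.8  11. ]]
t 39.45 tcp [405.3  93.7 212.1] grip 46.2 F [ 0.3 -0.2  0.5]
R cols x,y,z [[0.0, -0.089, 0.996], [-0.0, 0.996, 0.089], [-1.0, -0.0, 0.0]] q [ 0.043  0.181  1.858 -0.     1.103 -0.046]
az now 5.11 wx total 0.002 | cm tx 15.21 ty 10.44 tz 0.02 dist 185 rows 5 | tilt err [ 0.0004 -0.0003  0.    ]
```

Request:
{"op": "arm_command", "data": {"plan": [{"tx": 0, "ty": 3, "tz": 0, "wx": -0.004, "wy": 0, "wz": 0, "jaw": 0}, {"tx": 1, "ty": 4, "tz": 0, "wx": 0, "wy": 0, "wz": 0, "jaw": 0}, {"tx": 2, "ty": 3.4, "tz": 0, "wx": 0, "wy": 0, "wz": 0, "jaw": 0}, {"tx": 3.5, "ty": 0, "tz": 0, "wx": 0, "wy": 0, "wz": 0, "jaw": 0}, {"tx": 3.5, "ty": 0, "tz": 0, "wx": 0, "wy": 0, "wz": 0, "jaw": 0}, {"tx": 3, "ty": 0, "tz": 0, "wx": 0, "wy": 0, "wz": 0, "jaw": 0}, {"tx": 3, "ty": 0, "tz": 0, "wx": 0, "wy": 0, "wz": 0, "jaw": 0}, {"tx": 1.6, "ty": 0, "tz": 0, "wx": 0, "wy": 0, "wz": 0, "jaw": 0}, {"tx": 0, "ty": 0, "tz": 0, "wx": 0, "wy": 0, "wz": 0, "jaw": 0}, {"tx": 0, "ty": 0, "tz": 0, "wx": 0, "wy": 0, "wz": 0, "jaw": 0}, {"tx": 0, "ty": 0, "tz": 0, "wx": 0, "wy": 0, "wz": 0, "jaw": 0}]}}

```text
time: 40.55
tool_pos: [396.2, 197.9, 37.0]
tcp_rot: [0.143, 1.569, 0.235]
contact_force: [-0.0, 1.0, -0.5]
grip_width: 46.2
```

```bash
python3 - <<'E'
from h import *
goal(396.4,197.7,27,5.2)
im=imaging.capture('wrist'); cv2.imwrite('pics/y_w.png',im)
E
```

```text
t 40.55 tcp [396.2 197.9  37. ] grip 46.2 F [-0.   1.  -0.5]
R cols x,y,z [[0.002, -0.092, 0.996], [0.001, 0.996, 0.092], [-1.0, 0.0, 0.002]] q [ 0.29   0.508  1.994 -0.     0.638  0.198]
az now 5.3 wx total 0.0017 | cm tx 1.00 ty -0.02 tz 0.02 dist 10 rows 1 | tilt err [0.0021 0.0005 0.    ]
```

View pics/y_w.png

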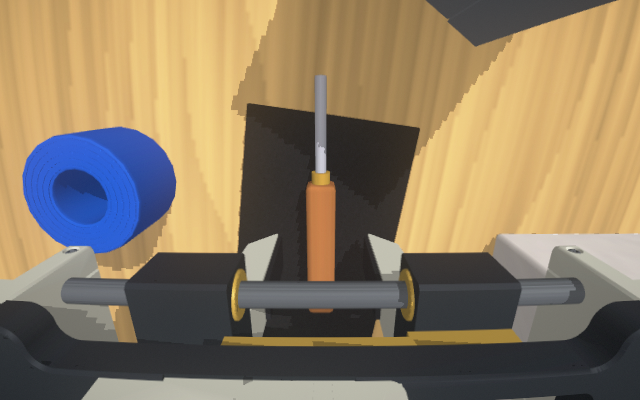

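Request:
{"op": "arm_command", "data": {"plan": [{"tx": 0.6, "ty": 0, "tz": 0, "wx": 0, "wy": 0, "wz": 0, "jaw": 0}, {"tx": 0.35, "ty": 0, "tz": 0, "wx": 0, "wy": 0, "wz": 0, "jaw": 0}, {"tx": 0, "ty": 0, "tz": 0, "wx": 0, "wy": 0, "wz": 0, "jaw": 0}, {"tx": 0, "ty": 0, "tz": 0, "wx": 0, "wy": 0, "wz": 0, "jaw": -1}, {"tx": 0, "ty": 0, "tz": 0, "wx": 0, "wy": 0, "wz": 0, "jaw": -1}, {"tx": 0, "ty": 0, "tz": 0, "wx": 0, "wy": 0, "wz": 0, "jaw": -1}, {"tx": 0, "ty": 0, "tz": 0, "wx": 0, "wy": 0, "wz": 0, "jaw": -1}, {"tx": 0, "ty": 0, "tz": 0, "wx": 0, "wy": 0, "wz": 0, "jaw": -1}, {"tx": 0, "ty": 0, "tz": 0, "wx": 0, "wy": 0, "wz": 0, "jaw": -1}]}}

```text
time: 41.5
tool_pos: [395.1, 198.0, 26.6]
tcp_rot: [-0.336, 1.571, -0.243]
contact_force: [0.4, -0.0, 0.6]
grip_width: 15.7
```

```bash
python3 - <<'E'
from h import *
im=cv2.imread('pics/b_w.png'); crop(im,0,95,60,140,12,'pics/z1.png')
im=cv2.imread('pics/s_w.png'); crop(im,410,0,610,80,4,'pics/z2.png')
im=cv2.imread('pics/v_s.png'); crop(im,415,155,490,230,8,'pics/z3.png')
E
```

```text
(no output)
```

View pics/z1.png

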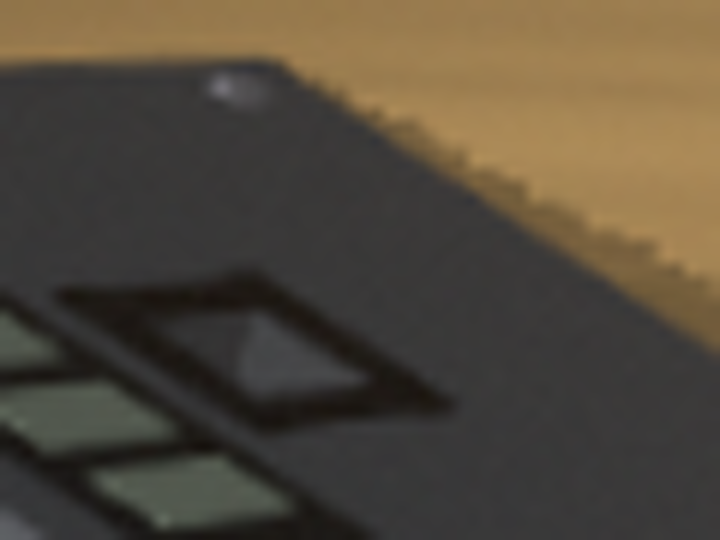

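View pics/z2.png

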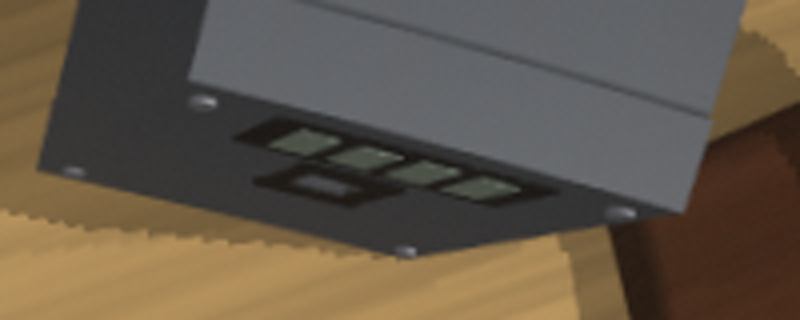

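View pics/z3.png

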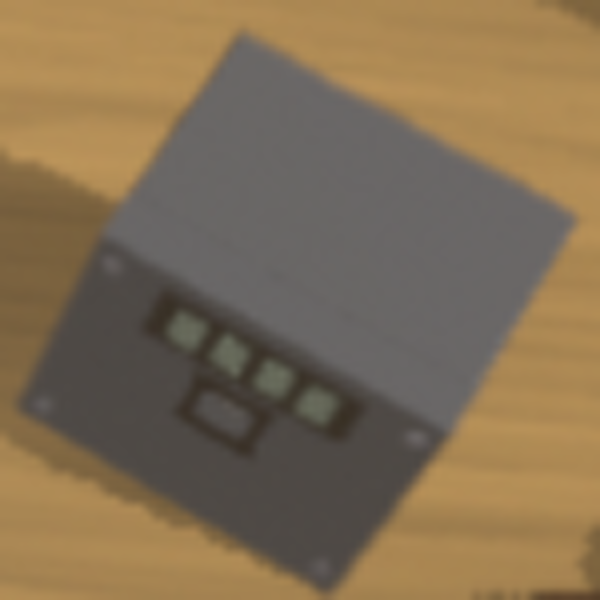

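Request:
{"op": "arm_command", "data": {"plan": [{"tx": -1.5, "ty": 0, "tz": 0, "wx": 0, "wy": 0, "wz": 0, "jaw": -1}, {"tx": -3, "ty": 0, "tz": 0, "wx": 0, "wy": 0, "wz": 0, "jaw": -1}, {"tx": -3, "ty": 0, "tz": 0, "wx": 0, "wy": 0, "wz": 0, "jaw": -1}, {"tx": -3, "ty": 0, "tz": 0, "wx": 0, "wy": 0, "wz": 0, "jaw": -1}, {"tx": -3, "ty": 0, "tz": 0, "wx": 0, "wy": 0, "wz": 0, "jaw": -1}, {"tx": 0, "ty": 0, "tz": 0, "wx": 0, "wy": 0, "wz": 0, "jaw": -1}, {"tx": 0, "ty": 0, "tz": 0, "wx": 0, "wy": 0, "wz": 0, "jaw": -1}]}}

```text
time: 42.2
tool_pos: [395.0, 197.9, 161.7]
tcp_rot: [0.077, 1.57, 0.17]
contact_force: [0.5, 0.7, -1.0]
grip_width: 15.8
```

```bash
python3 - <<'E'
from h import *
a=np.radians(70.08); z=np.array([np.cos(a),np.sin(a),0]); x=np.array([0,0,-1.]); Rt=np.c_[x,np.cross(z,x),z]
W=cam('wrist',{'tcp_rot':R.from_matrix(Rt).as_euler('xyz'),'tool_pos':np.array([567.7,157,260.7])})
S=cam('scene');T=cam('top')
f=lambda p:(410+p[0]/4,p[1]/4); g=lambda p:(415+p[0]/8,155+p[1]/8)
for n,a_,b_,z_ in [('TL',(190,80),(105,238),110),('TR',(685,212),(445,432),110),('BR',(407,257),(330,592),0),('BL',(40,168),(20,405),0),('bore',(330,183),(225,412),60)]:
    print(n,onz(W,[f(a_)],z_).round(1),onz(S,[g(b_)],z_).round(1))
a=np.radians(-85.5); z=np.array([np.cos(a),np.sin(a),0]); Rt=np.c_[x,np.cross(z,x),z]
W1=cam('wrist',{'tcp_rot':R.from_matrix(Rt).as_euler('xyz'),'tool_pos':np.array([469.7,-51.3,330.3])})
print('b bore',onz(W1,[(255/12,95+350/12)],60).round(1))
E
```

```text
TL [[465.5 316.7 110. ]] [[467.7 318.5 110. ]]
TR [[526.5 420.1 110. ]] [[526.3 418.3 110. ]]
BR [[525.9 419.9   0. ]] [[525.6 420.4   0. ]]
BL [[465.2 317.9   0. ]] [[464.7 319.    0. ]]
bore [[496.3 368.5  60. ]] [[496.2 369.1  60. ]]
b bore [[498.3 366.6  60. ]]<sys>:0: UserWarning: Gimbal lock detected. Setting third angle to zero since it is not possible to uniquely determine all angles.
```

Request:
{"op": "arm_command", "data": {"plan": [{"tx": 0, "ty": 0, "tz": 0, "wx": -0.135, "wy": 0, "wz": 0, "jaw": -1}, {"tx": 0, "ty": 0, "tz": 0, "wx": -0.135, "wy": 0, "wz": 0, "jaw": -1}, {"tx": 0, "ty": 0, "tz": 0, "wx": -0.135, "wy": 0, "wz": 0, "jaw": -1}, {"tx": 0, "ty": 0, "tz": 0, "wx": -0.135, "wy": 0, "wz": 0, "jaw": -1}, {"tx": 0, "ty": 0, "tz": 0, "wx": -0.135, "wy": 0, "wz": 0, "jaw": -1}, {"tx": 0, "ty": 0, "tz": 0, "wx": -0.135, "wy": 0, "wz": 0, "jaw": -1}, {"tx": 0, "ty": 0, "tz": 0, "wx": -0.135, "wy": 0, "wz": 0, "jaw": -1}, {"tx": 0, "ty": 0, "tz": 0, "wx": 0, "wy": 0, "wz": 0, "jaw": -1}, {"tx": 0, "ty": 0, "tz": 0, "wx": 0, "wy": 0, "wz": 0, "jaw": -1}]}}

```text
time: 43.1
tool_pos: [394.5, 197.8, 160.6]
tcp_rot: [2.425, 1.569, -2.824]
contact_force: [-0.4, -0.2, -0.7]
grip_width: 15.7
```

```bash
python3 - <<'E'
from h import *
goal(597,309,160,59.3)
E
```

```text
t 43.1 tcp [394.5 197.8 160.6] grip 15.7 F [-0.4 -0.2 -0.7]
R cols x,y,z [[-0.002, -0.86, 0.511], [-0.001, 0.511, 0.86], [-1.0, 0.001, -0.002]] q [ 0.291  0.294  1.87  -0.     0.98  -0.743]
az now 59.26 wx total -0.0007 | cm tx 0.06 ty -11.74 tz 19.90 dist 231 rows 7 | tilt err [-0.0021 -0.0007  0.    ]
```

Request:
{"op": "arm_command", "data": {"plan": [{"tx": 0, "ty": -1.68, "tz": 2.84, "wx": 0, "wy": 0, "wz": 0, "jaw": -1}, {"tx": 0, "ty": -1.68, "tz": 2.84, "wx": 0, "wy": 0, "wz": 0, "jaw": -1}, {"tx": 0, "ty": -1.68, "tz": 2.84, "wx": 0, "wy": 0, "wz": 0, "jaw": -1}, {"tx": 0, "ty": -1.68, "tz": 2.84, "wx": 0, "wy": 0, "wz": 0, "jaw": -1}, {"tx": 0, "ty": -1.68, "tz": 2.84, "wx": 0, "wy": 0, "wz": 0, "jaw": -1}, {"tx": 0, "ty": -1.68, "tz": 2.84, "wx": 0, "wy": 0, "wz": 0, "jaw": -1}, {"tx": 0, "ty": -1.68, "tz": 2.86, "wx": 0, "wy": 0, "wz": 0, "jaw": -1}, {"tx": 0, "ty": 0, "tz": 0, "wx": 0, "wy": 0, "wz": 0, "jaw": -1}, {"tx": 0, "ty": 0, "tz": 0, "wx": 0, "wy": 0, "wz": 0, "jaw": -1}, {"tx": 0, "ty": 0, "tz": 0, "wx": 0, "wy": 0, "wz": 0, "jaw": -1}]}}

```text
time: 44.1
tool_pos: [596.4, 309.2, 161.0]
tcp_rot: [2.533, 1.569, -2.713]
contact_force: [-0.0, 0.3, -0.0]
grip_width: 15.7
```

```bash
python3 - <<'E'
from h import *
goal(597,309,75.6,59.3)
im=imaging.capture('wrist'); cv2.imwrite('pics/A_w.png',im)
s=imaging.capture('scene'); crop(s,330,130,530,280,4,'pics/A_s.png')
E
```

```text
t 44.1 tcp [596.4 309.2 161. ] grip 15.7 F [-0.   0.3 -0. ]
R cols x,y,z [[-0.002, -0.861, 0.509], [-0.001, 0.509, 0.861], [-1.0, 0.001, -0.002]] q [ 0.364  0.684  1.192 -0.     1.268 -0.672]
az now 59.4 wx total 0.0018 | cm tx 8.54 ty -0.06 tz 0.02 dist 85 rows 3 | tilt err [-0.0018 -0.0008  0.    ]
```

View pics/A_w.png

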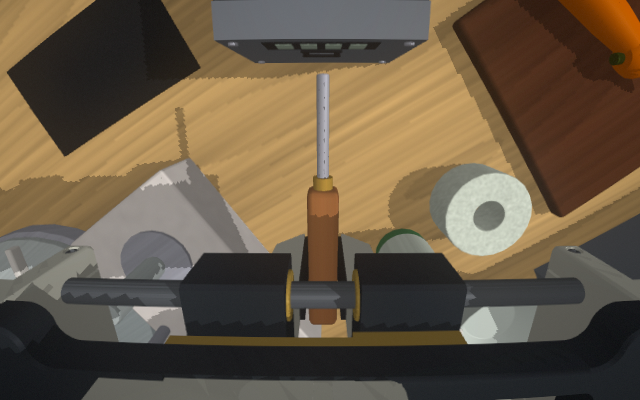

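View pics/A_s.png

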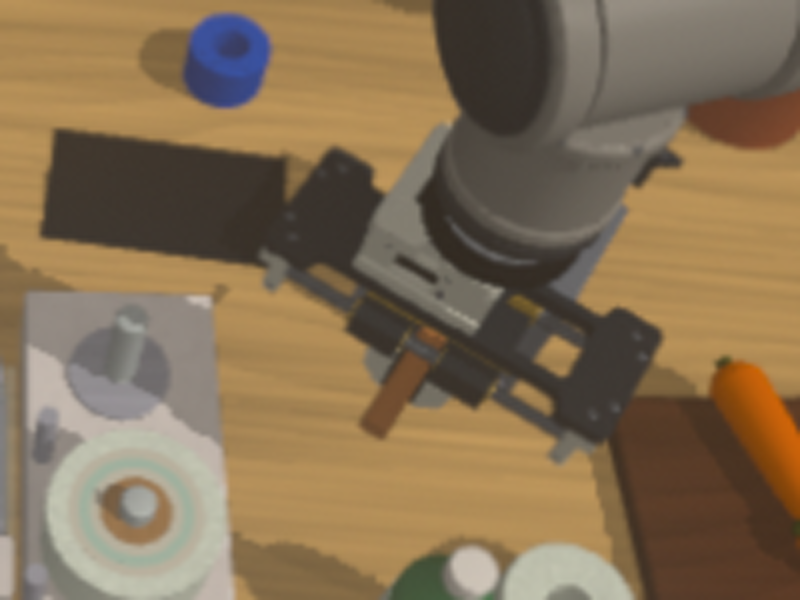

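```bash
python3 - <<'E'
from h import *
W=cam('wrist'); o,Rt=state()
for d in (15.6,13,18): print(d,proj(W,[o['tool_pos']+Rt@np.array([d,94.6,0])]).round(1),proj(W,[o['tool_pos']+Rt@np.array([d,40,0])]).round(1))
print(proj(W,[[496.2,368.8,60]]))
im=cv2.imread('pics/A_w.png');crop(im,230,0,420,200,4,'pics/A_c.png')
E
```

```text
t 44.2 tcp [596.6 309.2 161.8] grip 16.0 F [-0.4 -0.1  0. ]
R cols x,y,z [[-0.0, -0.861, 0.509], [-0.0, 0.509, 0.861], [-1.0, 0.0, -0.001]] q [ 0.364  0.683  1.191 -0.     1.268 -0.673]
15.6 [[320.5  73.6]] [[320.9 187.2]]
13 [[320.4  73.1]] [[320.8 188.5]]
18 [[320.5  74. ]] [[320.9 185.9]]
[[321.39584325  51.06815038]]
```

View pics/A_c.png

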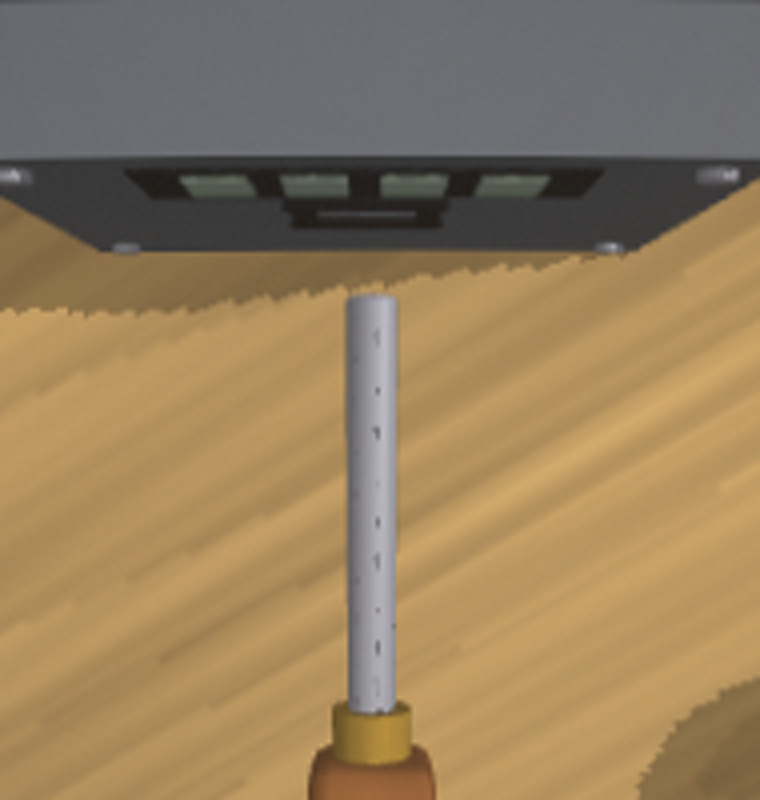

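Request:
{"op": "arm_command", "data": {"plan": [{"tx": 2.5, "ty": 0, "tz": -0.08, "wx": 0, "wy": 0, "wz": 0, "jaw": -1}, {"tx": 2.5, "ty": 0, "tz": 0, "wx": 0, "wy": 0, "wz": 0, "jaw": -1}, {"tx": 2, "ty": 0, "tz": 0, "wx": 0, "wy": 0, "wz": 0, "jaw": -1}, {"tx": 1.6, "ty": 0, "tz": 0, "wx": 0, "wy": 0, "wz": 0, "jaw": -1}, {"tx": 0, "ty": 0, "tz": 0, "wx": 0, "wy": 0, "wz": 0, "jaw": -1}, {"tx": 0, "ty": 0, "tz": 0, "wx": 0, "wy": 0, "wz": 0, "jaw": -1}, {"tx": 0, "ty": 0, "tz": 0, "wx": 0, "wy": 0, "wz": 0, "jaw": -1}]}}

```text
time: 44.9
tool_pos: [597.6, 309.2, 77.2]
tcp_rot: [-0.706, 1.568, 0.332]
contact_force: [-0.0, 0.6, 0.4]
grip_width: 15.9
```

```bash
python3 - <<'E'
from h import *
goal(566.3,327.2,75.6,59.3)
im=imaging.capture('wrist'); crop(im,230,0,420,150,4,'pics/B_c.png')
E
```

```text
t 44.9 tcp [597.6 309.2  77.2] grip 15.9 F [-0.   0.6  0.4]
R cols x,y,z [[0.002, -0.861, 0.508], [0.001, 0.508, 0.861], [-1.0, -0.002, 0.002]] q [ 0.364  0.766  1.277 -0.     1.095 -0.674]
az now 59.46 wx total 0.0028 | cm tx 0.16 ty 3.61 tz -0.05 dist 36 rows 1 | tilt err [0.0023 0.0008 0.    ]
```

View pics/B_c.png

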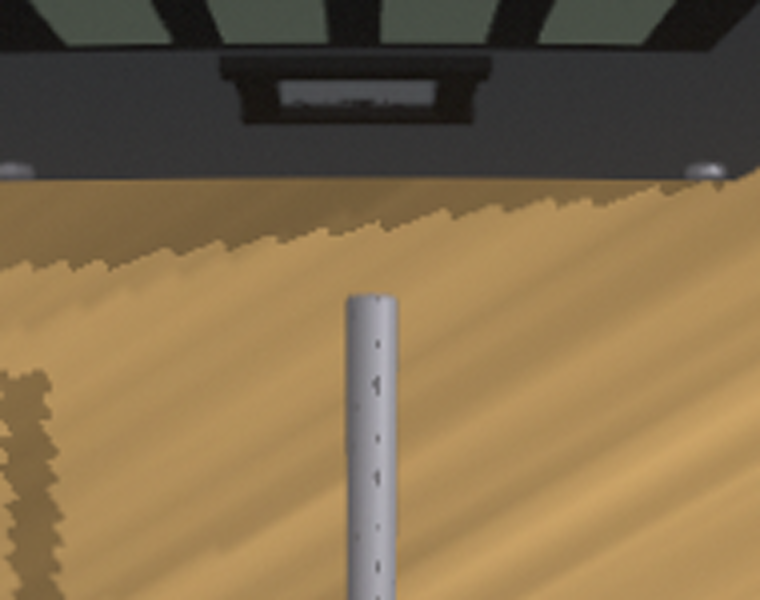

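Request:
{"op": "arm_command", "data": {"plan": [{"tx": 0.12, "ty": 0, "tz": -0.2, "wx": 0, "wy": 0, "wz": 0, "jaw": -1}, {"tx": 0, "ty": 0.8, "tz": 0, "wx": 0, "wy": 0, "wz": 0, "jaw": -1}, {"tx": 0, "ty": 0.8, "tz": 0, "wx": 0, "wy": 0, "wz": 0, "jaw": -1}, {"tx": 0, "ty": 0, "tz": 0, "wx": 0, "wy": 0, "wz": 0, "jaw": -1}, {"tx": 0, "ty": 0, "tz": 0, "wx": 0, "wy": 0, "wz": 0, "jaw": -1}]}}

```text
time: 45.45
tool_pos: [581.9, 315.8, 74.5]
tcp_rot: [-1.575, 1.571, -0.536]
contact_force: [0.1, -0.2, -0.4]
grip_width: 15.7
```

```bash
python3 - <<'E'
from h import *
goal(566.3,327.2,75.6,59.3)
im=imaging.capture('wrist'); crop(im,230,0,420,150,4,'pics/C_c.png')
E
```

```text
t 45.45 tcp [581.9 315.8  74.5] grip 15.7 F [ 0.1 -0.2 -0.4]
R cols x,y,z [[0.0, -0.862, 0.507], [-0.0, 0.507, 0.862], [-1.0, -0.0, -0.0]] q [ 0.382  0.753  1.315 -0.     1.074 -0.657]
az now 59.52 wx total 0.0039 | cm tx -0.11 ty 1.93 tz 0.18 dist 19 rows 1 | tilt err [ 0.0002 -0.0001  0.    ]
```

View pics/C_c.png

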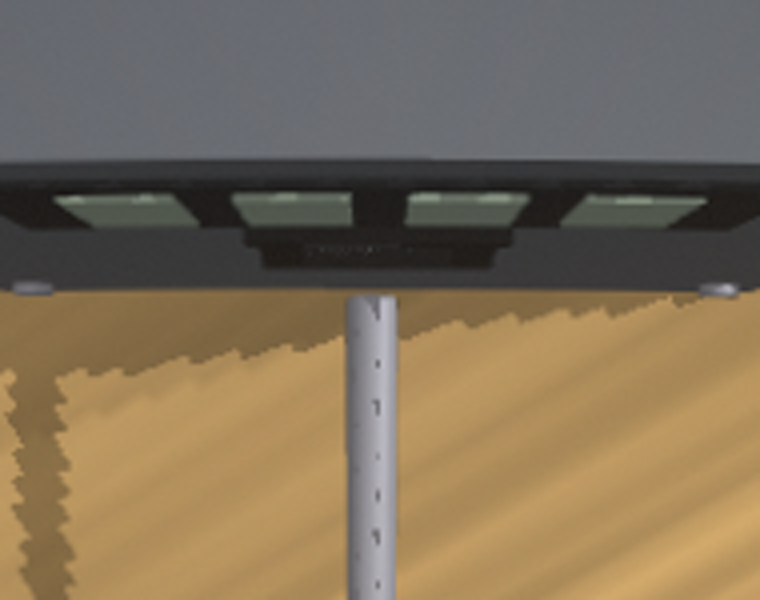

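Request:
{"op": "arm_command", "data": {"plan": [{"tx": -0.1, "ty": 0, "tz": 0.1, "wx": 0, "wy": 0, "wz": 0, "jaw": -1}, {"tx": 0, "ty": 0.5, "tz": 0, "wx": 0, "wy": 0, "wz": 0, "jaw": -1}, {"tx": 0, "ty": 0.5, "tz": 0, "wx": 0, "wy": 0, "wz": 0, "jaw": -1}, {"tx": 0, "ty": 0.2, "tz": 0, "wx": 0, "wy": 0, "wz": 0, "jaw": -1}, {"tx": 0, "ty": 0, "tz": 0, "wx": 0, "wy": 0, "wz": 0, "jaw": -1}, {"tx": 0, "ty": 0, "tz": 0, "wx": 0, "wy": 0, "wz": 0, "jaw": -1}]}}

```text
time: 46.1
tool_pos: [572.4, 322.4, 75.4]
tcp_rot: [-1.573, 1.571, -0.534]
contact_force: [0.2, 0.7, 0.4]
grip_width: 16.2
```

```bash
python3 - <<'E'
from h import *
goal(566.3,327.2,75.6,59.3)
im=imaging.capture('wrist'); crop(im,230,0,420,150,4,'pics/D_c.png')
E
```

```text
t 46.1 tcp [572.4 322.4  75.4] grip 16.2 F [0.2 0.7 0.4]
R cols x,y,z [[0.0, -0.861, 0.508], [-0.0, 0.508, 0.861], [-1.0, -0.0, -0.0]] q [ 0.396  0.743  1.332 -0.     1.067 -0.642]
az now 59.48 wx total 0.0032 | cm tx -0.02 ty 0.77 tz 0.10 dist 8 rows 1 | tilt err [ 0.0002 -0.0001  0.    ]
```

View pics/D_c.png

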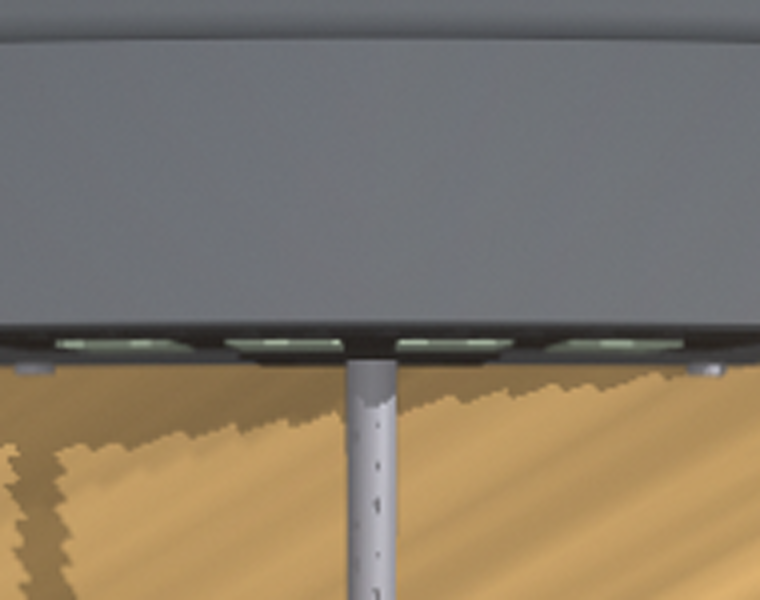

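Pin is centred in the bore (col 371 against the frame at 245–497). Push.

Request:
{"op": "arm_command", "data": {"plan": [{"tx": 0, "ty": 0.3, "tz": 0, "wx": 0, "wy": 0, "wz": 0, "jaw": -1}, {"tx": 0, "ty": 0.2, "tz": 0, "wx": 0, "wy": 0, "wz": 0, "jaw": -1}, {"tx": 0, "ty": 0.2, "tz": 0, "wx": 0, "wy": 0, "wz": 0, "jaw": -1}, {"tx": 0, "ty": 0, "tz": 0, "wx": 0, "wy": 0, "wz": 0, "jaw": -1}, {"tx": 0, "ty": 0, "tz": 0, "wx": 0, "wy": 0, "wz": 0, "jaw": -1}]}}

```text
time: 46.65
tool_pos: [566.8, 325.7, 75.5]
tcp_rot: [-1.22, 1.57, -0.182]
contact_force: [3.2, -2.2, -1.6]
grip_width: 15.7
```

Request:
{"op": "arm_command", "data": {"plan": [{"tx": 0, "ty": 0.1, "tz": 0, "wx": 0, "wy": 0, "wz": 0, "jaw": -1}, {"tx": 0, "ty": 0.1, "tz": 0, "wx": 0, "wy": 0, "wz": 0, "jaw": -1}, {"tx": 0, "ty": 0, "tz": 0, "wx": 0, "wy": 0, "wz": 0, "jaw": -1}, {"tx": 0, "ty": 0, "tz": 0, "wx": 0, "wy": 0, "wz": 0, "jaw": -1}, {"tx": 0, "ty": 0, "tz": 0, "wx": 0, "wy": 0, "wz": 0, "jaw": -1}]}}

```text
time: 47.15
tool_pos: [566.1, 326.2, 75.8]
tcp_rot: [-1.228, 1.568, -0.19]
contact_force: [6.5, -4.1, -0.2]
grip_width: 15.5
```

Request:
{"op": "arm_command", "data": {"plan": [{"tx": 0, "ty": -0.5, "tz": 0, "wx": 0, "wy": 0, "wz": 0, "jaw": -1}, {"tx": 0, "ty": -1, "tz": 0, "wx": 0, "wy": 0, "wz": 0, "jaw": -1}, {"tx": 0, "ty": -1.3, "tz": 0, "wx": 0, "wy": 0, "wz": 0, "jaw": -1}, {"tx": 0, "ty": -1, "tz": 0, "wx": 0, "wy": 0, "wz": 0, "jaw": -1}, {"tx": -2.5, "ty": 0, "tz": 0, "wx": 0, "wy": 0, "wz": 0, "jaw": -1}, {"tx": -3, "ty": 0, "tz": 0, "wx": 0, "wy": 0, "wz": 0, "jaw": -1}, {"tx": -3, "ty": 0, "tz": 0, "wx": 0, "wy": 0, "wz": 0, "jaw": -1}, {"tx": 0, "ty": 0, "tz": 0, "wx": 0, "wy": 0, "wz": 0, "jaw": -1}, {"tx": 0, "ty": 0, "tz": 0, "wx": 0, "wy": 0, "wz": 0, "jaw": -1}]}}

```text
time: 48.05
tool_pos: [597.8, 307.4, 160.8]
tcp_rot: [-0.53, 1.57, 0.508]
contact_force: [0.0, 0.3, -1.0]
grip_width: 15.6
```

```bash
python3 - <<'E'
from h import *
goal(393,190,160,59.4)
im=imaging.capture('wrist'); cv2.imwrite('pics/E_w.png',im)
E
```

```text
t 48.05 tcp [597.8 307.4 160.8] grip 15.6 F [ 0.   0.3 -1. ]
R cols x,y,z [[0.001, -0.861, 0.508], [0.0, 0.508, 0.861], [-1.0, -0.0, 0.001]] q [ 0.361  0.683  1.193  0.     1.264 -0.677]
az now 59.46 wx total 0.001 | cm tx 0.08 ty 11.65 tz -20.53 dist 236 rows 7 | tilt err [0.0007 0.0004 0.    ]
```

View pics/E_w.png

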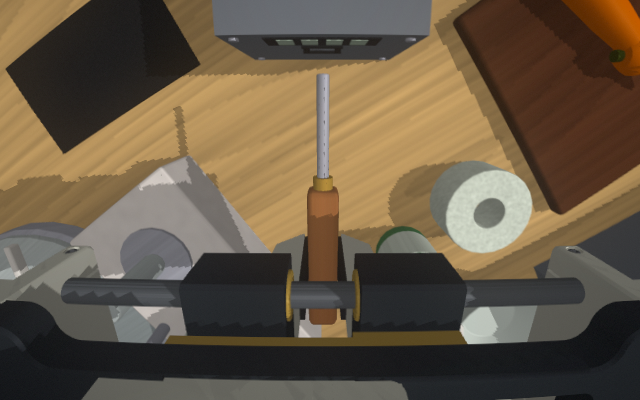

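Request:
{"op": "arm_command", "data": {"plan": [{"tx": 0, "ty": 1.665, "tz": -2.93, "wx": 0, "wy": 0, "wz": 0, "jaw": -1}, {"tx": 0, "ty": 1.665, "tz": -2.93, "wx": 0, "wy": 0, "wz": 0, "jaw": -1}, {"tx": 0, "ty": 1.665, "tz": -2.93, "wx": 0, "wy": 0, "wz": 0, "jaw": -1}, {"tx": 0, "ty": 1.665, "tz": -2.93, "wx": 0, "wy": 0, "wz": 0, "jaw": -1}, {"tx": 0, "ty": 1.665, "tz": -2.93, "wx": 0, "wy": 0, "wz": 0, "jaw": -1}, {"tx": 0, "ty": 1.665, "tz": -2.93, "wx": 0, "wy": 0, "wz": 0, "jaw": -1}, {"tx": 0, "ty": 1.665, "tz": -2.93, "wx": 0, "wy": 0, "wz": 0, "jaw": -1}, {"tx": 0, "ty": 0, "tz": 0, "wx": 0.135, "wy": 0, "wz": 0, "jaw": -1}, {"tx": 0, "ty": 0, "tz": 0, "wx": 0.135, "wy": 0, "wz": 0, "jaw": -1}, {"tx": 0, "ty": 0, "tz": 0, "wx": 0.135, "wy": 0, "wz": 0, "jaw": -1}, {"tx": 0, "ty": 0, "tz": 0, "wx": 0.135, "wy": 0, "wz": 0, "jaw": -1}, {"tx": 0, "ty": 0, "tz": 0, "wx": 0.135, "wy": 0, "wz": 0, "jaw": -1}, {"tx": 0, "ty": 0, "tz": 0, "wx": 0.135, "wy": 0, "wz": 0, "jaw": -1}, {"tx": 0, "ty": 0, "tz": 0, "wx": 0.135, "wy": 0, "wz": 0, "jaw": -1}, {"tx": 0, "ty": 0, "tz": 0, "wx": 0, "wy": 0, "wz": 0, "jaw": -1}, {"tx": 0, "ty": 0, "tz": 0, "wx": 0, "wy": 0, "wz": 0, "jaw": -1}]}}

```text
time: 49.7
tool_pos: [392.3, 189.9, 159.6]
tcp_rot: [-2.932, 1.569, -2.835]
contact_force: [0.0, -0.6, -1.2]
grip_width: 15.8
```

```bash
python3 - <<'E'
from h import *
goal(393,188,27.5,5.2)
im=imaging.capture('wrist'); cv2.imwrite('pics/F_w.png',im)
E
```

```text
t 49.7 tcp [392.3 189.9 159.6] grip 15.8 F [ 0.  -0.6 -1.2]
R cols x,y,z [[-0.002, -0.096, 0.995], [-0.001, 0.995, 0.096], [-1.0, -0.0, -0.002]] q [ 0.275  0.286  1.885 -0.     0.972  0.178]
az now 5.53 wx total 0.0058 | cm tx 13.21 ty -0.20 tz 0.05 dist 132 rows 4 | tilt err [-0.0019 -0.0006  0.    ]
```

View pics/F_w.png

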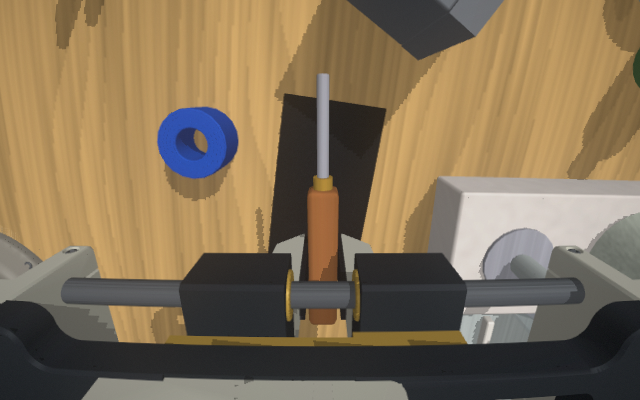

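Request:
{"op": "arm_command", "data": {"plan": [{"tx": 3, "ty": -0.2, "tz": 0, "wx": 0, "wy": 0, "wz": 0, "jaw": -1}, {"tx": 3, "ty": 0, "tz": 0, "wx": 0, "wy": 0, "wz": 0, "jaw": -1}, {"tx": 3, "ty": 0, "tz": 0, "wx": 0, "wy": 0, "wz": 0, "jaw": -1}, {"tx": 2, "ty": 0, "tz": 0, "wx": 0, "wy": 0, "wz": 0, "jaw": -1}, {"tx": 1, "ty": 0, "tz": 0, "wx": 0, "wy": 0, "wz": 0, "jaw": -1}, {"tx": 0.6, "ty": 0, "tz": 0, "wx": 0, "wy": 0, "wz": 0, "jaw": -1}, {"tx": 0.3, "ty": 0, "tz": 0, "wx": 0, "wy": 0, "wz": 0, "jaw": -1}, {"tx": 0.1, "ty": 0, "tz": 0, "wx": 0, "wy": 0, "wz": 0, "jaw": -1}, {"tx": 0.1, "ty": 0, "tz": 0, "wx": 0, "wy": 0, "wz": 0, "jaw": -1}, {"tx": 0, "ty": 0, "tz": 0, "wx": 0, "wy": 0, "wz": 0, "jaw": -1}, {"tx": 0, "ty": 0, "tz": 0, "wx": 0, "wy": 0, "wz": 0, "jaw": -1}, {"tx": 0, "ty": 0, "tz": 0, "wx": 0, "wy": 0, "wz": 0, "jaw": -1}]}}

```text
time: 50.95
tool_pos: [393.2, 188.2, 29.6]
tcp_rot: [0.03, 1.57, 0.123]
contact_force: [-0.2, 0.4, 0.2]
grip_width: 15.9
```

Request:
{"op": "arm_command", "data": {"plan": [{"tx": 0.15, "ty": 0, "tz": 0, "wx": 0, "wy": 0, "wz": 0, "jaw": -1}, {"tx": 0.1, "ty": 0, "tz": 0, "wx": 0, "wy": 0, "wz": 0, "jaw": -1}, {"tx": 0.05, "ty": 0, "tz": 0, "wx": 0, "wy": 0, "wz": 0, "jaw": -1}, {"tx": 0, "ty": 0, "tz": 0, "wx": 0, "wy": 0, "wz": 0, "jaw": -1}, {"tx": 0, "ty": 0, "tz": 0, "wx": 0, "wy": 0, "wz": 0, "jaw": -1}]}}

```text
time: 51.45
tool_pos: [393.0, 188.1, 26.6]
tcp_rot: [-1.418, 1.571, -1.325]
contact_force: [-1.5, -0.7, 5.2]
grip_width: 15.8
```

Contact. Release and rise.

Request:
{"op": "arm_command", "data": {"plan": [{"tx": 0, "ty": 0, "tz": 0, "wx": 0, "wy": 0, "wz": 0, "jaw": -0.3}, {"tx": 0, "ty": 0, "tz": 0, "wx": 0, "wy": 0, "wz": 0, "jaw": 0}, {"tx": 0, "ty": 0, "tz": 0, "wx": 0, "wy": 0, "wz": 0, "jaw": 0}, {"tx": 0, "ty": 0, "tz": 0, "wx": 0, "wy": 0, "wz": 0, "jaw": 0}, {"tx": -2, "ty": 0, "tz": 0, "wx": 0, "wy": 0, "wz": 0, "jaw": 0}, {"tx": -4, "ty": 0, "tz": 0, "wx": 0, "wy": 0, "wz": 0, "jaw": 0}, {"tx": -4, "ty": 0, "tz": 0, "wx": 0, "wy": 0, "wz": 0, "jaw": 0}, {"tx": -5, "ty": -2, "tz": 0, "wx": 0, "wy": 0, "wz": 0, "jaw": 0}, {"tx": -4, "ty": -4, "tz": 0, "wx": 0, "wy": 0, "wz": 0, "jaw": 0}, {"tx": 0, "ty": -4, "tz": 0, "wx": 0, "wy": 0, "wz": 0, "jaw": 0}, {"tx": 0, "ty": 0, "tz": 0, "wx": 0, "wy": 0, "wz": 0, "jaw": 0}, {"tx": 0, "ty": 0, "tz": 0, "wx": 0, "wy": 0, "wz": 0, "jaw": 0}]}}

```text
time: 52.65
tool_pos: [401.6, 94.1, 208.2]
tcp_rot: [1.622, 1.571, 1.713]
contact_force: [-0.4, 0.9, -0.4]
grip_width: 46.1
```

```bash
python3 - <<'E'
from h import *
state()
for n in ['wrist','top','scene']: cv2.imwrite(f'pics/G_{n}.png',imaging.capture(n))
E
```

```text
t 52.65 tcp [401.6  94.1 208.2] grip 46.1 F [-0.4  0.9 -0.4]
R cols x,y,z [[-0.0, -0.09, 0.996], [0.0, 0.996, 0.09], [-1.0, 0.0, -0.0]] q [ 0.044  0.179  1.872  0.     1.09  -0.047]
```

View pics/G_wrist.png

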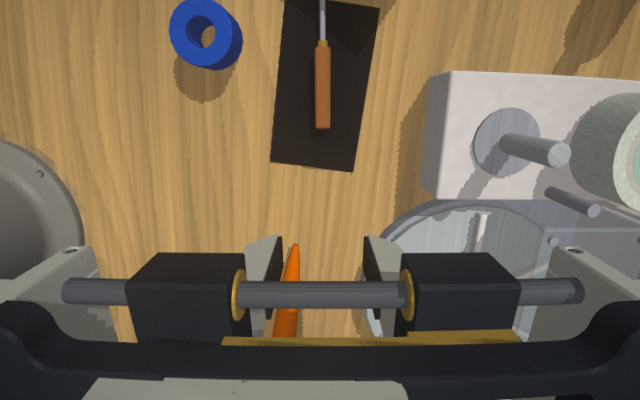

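View pics/G_top.png

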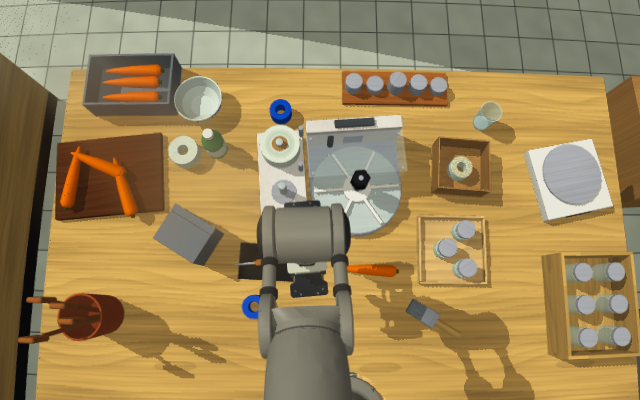

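View pics/G_scene.png

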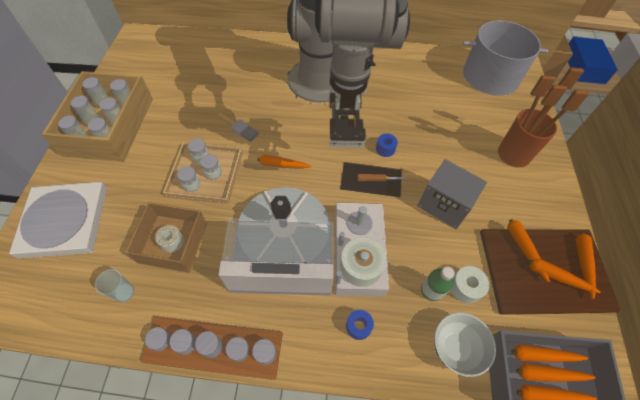

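```bash
python3 - <<'E'
from plant import bot
print(bot.close_job())
E
```

```text
the job is handed in; nothing more can be done
None
```

The job is done and handed in at about 53 s of the 210 s allowed; closing it gave no verdict.

- **Jars:** Three were present: jar2, jar4 and jar5. I lifted jar5 and jar4 out directly, then turned the turntable three stops (180°) anticlockwise by its knob to bring jar2 out. All three stand in the tray, at most about 50 mm from its centre on either axis.
- **Waste roll:** It came up off its spindle and lies in the waste box.
- **Counter:** I pushed the reset button with the stylus pin until the force climbed to about 7.7 N and the pin nearly stopped moving, which I took as fully in. I then laid the stylus back on its mat.

**Last checks:** The final pictures from all three cameras show:
- the jars upright in the tray
- the roll in the box
- the ribs where they were at the start, so the table looks clicked in a stop
- the stylus lying flat on the mat
- the carrot, spare roll and bottle where they were
- the gripper clear of everything

**Limits and disagreements:** The button's travel could not be read directly. The fixed cameras disagreed by up to about 8 mm sideways, so I corrected with the wrist camera. The gripper met up to about 10 N of upward force while gripping (5.5–9.9 N at the knob, 6–7 N at jar4 and jar2) and about 11 N when setting jar2 down. All of these are well under the 40 N limit.

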